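# Weigh a scoop of nuts and pour it into the crock

### The job

Lift the green scoop of nuts out of the crate, stand it gently and upright in the middle of the kitchen scale's pan and let go of it for a second so that it can be weighed, with all eight nuts still in it. Then take it again so that you can tip it, pour all eight nuts over its lip into the blue crock, and gently stand the empty scoop upright in the middle of the scale's pan again. Leave the jars, the tin, the bottle and the crock standing where they are.

Things in the scene. Friction and masses are not known exactly. Their poses are not given: they have to be found in the camera images.
- scoop: green open-topped plastic cup, 100 mm high, walls 4 mm, about 150 g empty, upright in the crate at the start. Origin: centre of its underside; z up out of the mouth, x towards the pouring lip. Its two flat upright sides lie at y = -31 and +31 mm (62 mm apart): grip across them. Foot x = -35 to 35 mm; back upright; the front slopes out by 20 degrees, from x = 35 mm at the foot to 71 mm at the rim
- scoop_lip (a point): middle of the scoop's pouring lip, the outer front edge of the rim: x = 71, y = 0, z = 100 mm in the scoop's frame. Nuts begin to run over it when the scoop is tipped forward some 60 to 70 degrees; about 105 degrees empties it
- scoop_mid (a point): point inside the scoop, x = 5, y = 0, z = 45 mm in the scoop's frame
- scale: kitchen scale, fixed: white base 190 mm (x, from -105 to +85) by 170 mm (y), 30 mm high, carrying a round steel pan of 152 mm diameter. Origin: on the table under the pan's centre, z up; the black display is on its -x edge
- scale_pan (a point): centre of the top of the scale's flat pan, 43 mm above the table; the pan does not move
- crock: open blue ceramic crock standing loose on the table, 900 g, 128 mm outside diameter, 100 mm high, wall 5 mm, mouth 118 mm wide. Origin: centre of the underside, z up
- crock_mouth (a point): centre of the crock's mouth at rim height, 100 mm above its underside
- crate: low white crate, fixed, open on top: 310 mm (x) by 96 mm (y) by 50 mm high, wall and floor 5 mm. Origin: centre of the underside. Along its x axis stand a jar, the scoop and the other jar, the scoop's lip towards the crate's +x end; each jar is about 25 mm clear of the scoop's rim
- honey_jar: amber jar with a yellow cap, 68 mm diameter, 150 mm high, loose at one end of the crate (leave alone). Origin: centre of the underside
- jam_jar: red jar with a black cap, 68 mm diameter, 150 mm high, loose at the other end of the crate (leave alone). Origin: centre of the underside
- tin: blue tin box, 70 (x) by 90 (y) by 140 mm high, standing loose near the scale, its centre about 160 mm from the pan's (leave alone). Origin: centre of the underside
- oil_bottle: green oil bottle with a black cap, 62 mm diameter, 190 mm high, standing loose near the crock, about 135 mm from centre to centre (leave alone). Origin: centre of the underside
- nut1: brown nut, 26 mm long and 22 mm thick with round ends, 12 g; one of eight alike, loose in the scoop at the start. Origin: its centre
- nut2: brown nut, 26 mm long and 22 mm thick with round ends, 12 g; one of eight alike, loose in the scoop at the start. Origin: its centre
- nut3: brown nut, 26 mm long and 22 mm thick with round ends, 12 g; one of eight alike, loose in the scoop at the start. Origin: its centre
- nut4: brown nut, 26 mm long and 22 mm thick with round ends, 12 g; one of eight alike, loose in the scoop at the start. Origin: its centre
- nut5: brown nut, 26 mm long and 22 mm thick with round ends, 12 g; one of eight alike, loose in the scoop at the start. Origin: its centre
- nut6: brown nut, 26 mm long and 22 mm thick with round ends, 12 g; one of eight alike, loose in the scoop at the start. Origin: its centre
- nut7: brown nut, 26 mm long and 22 mm thick with round ends, 12 g; one of eight alike, loose in the scoop at the start. Origin: its centre
- nut8: brown nut, 26 mm long and 22 mm thick with round ends, 12 g; one of eight alike, loose in the scoop at the start. Origin: its centre
There are look-alikes about, which are no part of the job. Leave any pink look-alike of the scoop alone.

How it is judged:
By the outcome, as a careful person would: the job done as asked, in the order asked, and still so for the second after the job is handed in, with the robot touching nothing.
It also fails if it takes over 72 s, if anything falls off the work surface, if the arm or the gripper's body presses on something with over 40 N, if the wrist force passes 120 N, or if a joint passes its speed limit or range.

### The arm

A 7-joint arm with a two-finger parallel gripper is mounted at the origin on the work surface. World frame = base frame: x ahead of the robot, y to its left, z up, the work surface at z = 0. Lengths are in m, angles in rad, forces in N, time in s.
With the tool pointing down it reaches from about 0.425 to 0.925 m from the base axis. Payload 6.8 kg.
Tool frame: the origin (TCP) lies at the very end of the fingers, on their centre line; the grasp point (between the pads) lies 19 mm behind it; z points along the fingers, x is the direction in which the jaws open and shut, and the axes are right-handed (so a half turn about z gives the same grasp; the last joint's range is limited). The gripper opens to 85 mm and grips with 20 to 120 N. Pads are 22 mm wide; open, the fingers measure 114 mm over their backs; the gripper's body (76 mm by 85 mm) begins 54 mm behind the grasp point. The pads swing forward as they close: fully open they stand 13 mm farther back than shut.
Start: joints at [-1.42, 0.477, 0.022, 1.555, -0.011, 1.109, -0.083], TCP at [0.173, 0.653, 0.231] pointing down, gripper open.
Joint ranges: [-2.96, 2.96], [-0.34, 2.1], [-1.41, 1.46], [0.24, 2.44], [-1.37, 4.51], [0.17, 1.92], [-2.96, 2.96]. Speed limits (rad/s): [2.39, 2.39, 3.14, 3.14, 3.14, 3.14, 3.14].

### API

Orientations are given as a rotation vector (axis times angle).
In Python, from bench import get_obs, imaging, hand_in gives the robot as it stands.
- The arm moves only by the tool send_rows, never from a script. Its argument "motion" is a list of rows, each an object with "dp": the shift along the world's x, y, z in m, a list of three; "rot": the turn, a rotation vector about the world's x, y, z in rad, a list of three; "grip": the finger opening in m, from 0 to 0.0854. In form: [{"dp": [dx, dy, dz], "rot": [ax, ay, az], "grip": grip}, ...]. A call has 1 to 20 rows; each row shifts and turns the pose as measured when the row begins; what a row does not reach is not made up. A row lasts 1/8 s, in which the tool goes at most 62.5 mm and 10.7 degrees, less where a joint would pass 70% of its speed; a pose out of reach is approached as far as the arm can. A call is refused whole if a number of a shift passes 0.0625 or a number of a turn 0.188, either way. A call with a gripper value outside its range is refused whole. The fingers move at their own pace and stop on an object; "grip_force" is the grip in N (left out, the last holds). Time passes only in rows, so rows that do not move let the fingers close. It gives the time, the measured TCP pose, the force and the opening at its end, in the units of the state.
- get_obs(): the state, without advancing time (a new reading comes with each control period).
- imaging.grab_frame(name): name is "side" or "top"; returns a dict with "img" (400x640x3 uint8, red, green, blue), "fx", "fy", "cx", "cy" (pixels), "D" ([k1, k2, p1, p2, k3] as OpenCV has them; the pictures are not rectified), "R" (3x3) and "t" (3): a world point X has camera coordinates R X + t. Camera axes: x right, y down, z forward; pixel columns grow to the right and rows downward; lengths in m; the calibration is good to about 2 mm. A picture is of the moment at which its call begins. There is no depth.
- hand_in(): hands the job in, once; it reports no verdict.
The state is a dict: "clock": time; "joints": joint angles; "qvel": joint speeds; "tau": joint torques, N m; "tcp_pos": TCP position; "orientation": TCP orientation; "contact_force": force on the tool from outside, world axes, zero at the start; "moment": the same for the moment, N m; "grip_width": finger opening in m.
Only numpy, scipy, OpenCV 4.12 (cv2) and the standard library are available. Lean on these libraries where they do the work, as an engineer would, in place of code of your own. Each camera call takes 0.05 s, during which the arm holds its last target. There are 200 camera calls.

## Working session

There is one attempt and no reset: what is moved stays moved. The work goes in short steps, Python scripts to look and compute and a tool call to move; the robot and the scene stay as the last step left them, time stands still between calls to the robot, and variables do not carry over. Pictures are saved under pics/ and viewed, about 8 in all and at most 12, crops included, and the job is handed in when it is done.

Besides the shell and the picture viewer there is one more tool, called after "Request:" as a command line: name --argument value ..., lists and objects as JSON in quotes. send_rows: Moves the arm, as the interface text tells. Its arguments: {"type":"object","properties":{"motion":{"type":"array","items":{"type":"object","properties":{"dp":{"type":"array","items":{"type":"number"}},"rot":{"type":"array","items":{"type":"number"}},"grip":{"type":"number"}}}},"grip_force":{"type":"number"}},"required":["motion"]}

```bash
mkdir -p pics; ls; cat > h.py <<'E'
import numpy as np, cv2
from bench import get_obs, imaging, hand_in
def K(f): return np.array([[f['fx'],0,f['cx']],[0,f['fy'],f['cy']],[0,0,1.]])
def ray(f,uv):
    n=cv2.undistortPoints(np.array([[uv]],float),K(f),np.array(f['D'],float))[0,0]
    R=np.array(f['R']);t=np.array(f['t']); return -R.T@t, R.T@np.array([n[0],n[1],1.])
def onz(f,uv,z):
    c,d=ray(f,uv); return c+d*(z-c[2])/d[2]
def proj(f,P):
    R=np.array(f['R']);return cv2.projectPoints(np.array(P,float).reshape(-1,3),cv2.Rodrigues(R)[0],np.array(f['t'],float),K(f),np.array(f['D'],float))[0].reshape(-1,2)
def grab(n,name):
    f=imaging.grab_frame(n); cv2.imwrite('pics/'+name+'.png',f['img'][:,:,::-1]); np.save('pics/'+name+'.npy',f,allow_pickle=True); return f
def load(name): return np.load('pics/'+name+'.npy',allow_pickle=True).item()
E
python3 - <<'E'
from h import *
for n in('top','side'):
    f=grab(n,n+'0'); R=np.array(f['R']);print(n,f['fx'],-R.T@np.array(f['t']),R.round(2).tolist())
print(get_obs())
E
```

```text
pics
top 514.2856707542551 [3.31569196e-01 9.34948852e-04 1.38572971e+00] [[-0.03, -1.0, 0.01], [-0.99, 0.03, -0.15], [0.15, -0.02, -0.99]]
side 497.4506409472153 [ 0.22236227 -0.93346173  0.80347746] [[0.94, -0.33, 0.0], [-0.19, -0.57, -0.8], [0.27, 0.76, -0.6]]
{'clock': 0.1, 'joints': array([-1.42007803,  0.47773496,  0.02235724,  1.5563226 , -0.01152805,
        1.10931214, -0.08309519]), 'qvel': array([ 4.52630761e-04, -4.16473868e-04, -9.85399096e-05, -4.23451194e-03,
       -6.66820492e-05,  6.49527131e-04, -1.02638421e-03]), 'tau': array([ 4.79190086e-03, -5.97755420e+01,  1.61399625e+00, -2.81953919e+01,
        1.28504782e-02,  4.94391716e-03,  2.40213711e-05]), 'tcp_pos': array([0.17263482, 0.65200812, 0.23042413]), 'orientation': array([ 2.48867998e+00,  1.91553104e+00, -1.95046275e-03]), 'contact_force': array([-0.04562204,  0.06969984,  0.71773073]), 'moment': array([ 0.00420465,  0.02119078, -0.00209272]), 'grip_width': 0.08532861044377842}
```

View pics/top0.png

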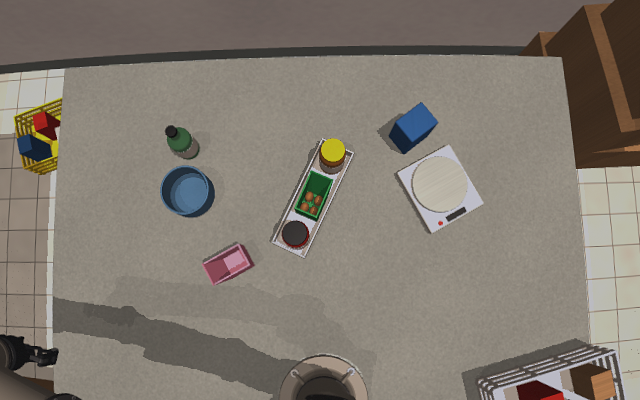

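View pics/side0.png

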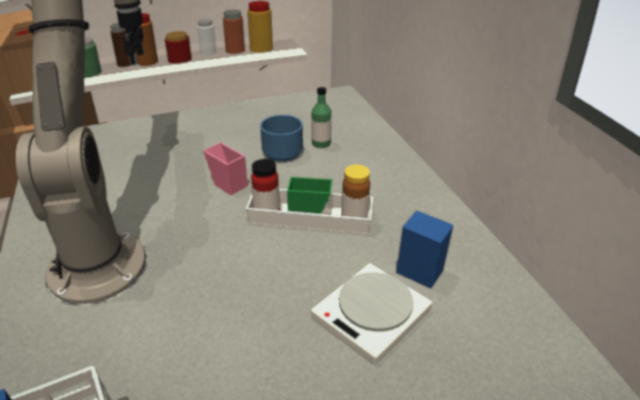

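Two candidates for the scoop: green at top (315,196), in the crate between the jars, and pink at top (228,263), on the table. The green one in the crate fits; the pink one is the look-alike. I'll confirm that and the lip direction in an enlarged crop.

```bash
python3 - <<'E'
from h import *
a=load('top0')['img'][130:265,260:365,::-1]; b=load('side0')['img'][140:240,235:385,::-1]
a=cv2.resize(a,None,fx=4,fy=4,interpolation=3); b=cv2.resize(b,(375*1,250),interpolation=3)
c=np.zeros((540,800,3),np.uint8); c[:,:420]=a; c[:250,425:800]=b; cv2.imwrite('pics/crop0.png',c)
T=load('top0')
def mask(f,lo,hi,roi=None):
    h=cv2.cvtColor(f['img'],cv2.COLOR_RGB2HSV); m=cv2.inRange(h,lo,hi)
    if roi: z=np.zeros_like(m); x0,y0,x1,y1=roi; z[y0:y1,x0:x1]=255; m&=z
    return m
def big(m):
    cs,_=cv2.findContours(m,cv2.RETR_EXTERNAL,cv2.CHAIN_APPROX_NONE); return max(cs,key=cv2.contourArea)
# green rim quad
c=big(mask(T,(50,90,30),(80,255,255),(270,140,360,260)))
q=cv2.boxPoints(cv2.minAreaRect(c)); P=np.array([onz(T,p,.105) for p in q]); print('scoop rim px',q.round(1).tolist(),'\n',P.round(4), 'sides',[np.linalg.norm(P[i]-P[(i+1)%4]).round(4) for i in range(4)],P.mean(0))
# crock rim ; pan ; tin
for n,lo,hi,roi,z in (('crock',(95,60,30),(115,255,255),(150,150,225,230),.1),('yellowcap',(22,150,120),(35,255,255),(300,120,360,180),.155),('blackcap',(0,0,0),(180,255,70),(270,210,320,255),.155),('tin',(100,120,30),(125,255,255),(380,90,445,160),.14),('base',(0,0,185),(180,25,255),(390,140,490,240),.03)):
    c=big(mask(T,lo,hi,roi)); e=cv2.fitEllipse(c); h=cv2.boundingRect(c)
    p=onz(T,e[0],z); 
    print(n,e,h,p.round(4))
# pan: hue stats
g=T['img']; print(g[185,440],g[160,440],g[205,425], g[215,435],g[155,405],g[185,403])
E
```

```text
scoop rim px [[292.70001220703125, 210.39999389648438], [310.5, 169.60000610351562], [334.20001220703125, 180.0], [316.3999938964844, 220.6999969482422]] 
 [[ 0.49    0.0628  0.105 ]
 [ 0.593   0.0156  0.105 ]
 [ 0.5647 -0.0437  0.105 ]
 [ 0.4623  0.0041  0.105 ]] sides [np.float64(0.1133), np.float64(0.0658), np.float64(0.113), np.float64(0.065)] [0.52751323 0.00970066 0.105     ]
crock ((186.82083129882812, 191.16748046875), (48.77249526977539, 54.43901062011719), 117.37821197509766) (160, 166, 55, 51) [0.5469 0.3331 0.1   ]
yellowcap ((332.52545166015625, 149.68731689453125), (22.34525489807129, 23.158021926879883), 98.57122039794922) (321, 138, 24, 24) [ 0.6313 -0.0403  0.155 ]
blackcap ((294.30487060546875, 232.83370971679688), (23.763946533203125, 24.517038345336914), 61.3366584777832) (282, 221, 25, 25) [0.4295 0.0576 0.155 ]
tin ((412.3921203613281, 127.57182312011719), (31.927507400512695, 53.75079345703125), 44.41440963745117) (389, 103, 49, 51) [ 0.6878 -0.2444  0.14  ]
base ((439.68658447265625, 184.56739807128906), (62.949317932128906, 69.05987548828125), 142.78805541992188) (398, 145, 85, 87) [ 0.5584 -0.3316  0.03  ]
[188 183 170] [180 175 163] [190 185 172] [189 189 201] [153 146 135] [100  90  82]
```

View pics/crop0.png

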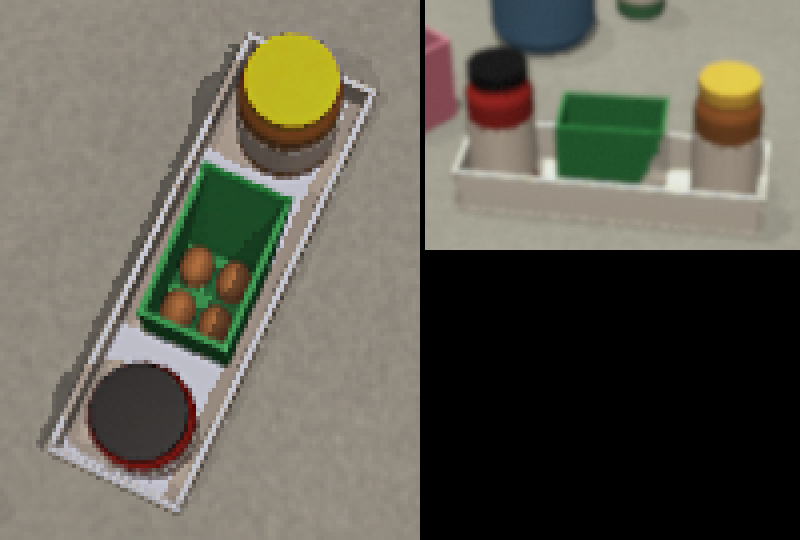

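The crop confirms the target: the green scoop holds brown nuts and sits between the red/black-capped jar and the yellow-capped jar. Its sloping lip points towards the yellow cap (honey), with the rim front corners at top about (311,171) and (333,179). Next I'll refine the pan, crock, bottle and tin, and check them against the side view.

```bash
python3 - <<'E'
from h import *
from scipy.spatial.transform import Rotation as Ro
T=load('top0');S=load('side0')
def comps(m,mina=30):
    n,l,s,c=cv2.connectedComponentsWithStats(m); return [(s[i],c[i].round(1),(l==i).astype(np.uint8)) for i in range(1,n) if s[i,4]>=mina]
def roi(m,r):
    z=np.zeros_like(m); x0,y0,x1,y1=r; z[y0:y1,x0:x1]=1; return (m*z).astype(np.uint8)
for nm,f,r in(('top',T,(392,140,488,238)),('side',S,(305,255,440,362))):
    i=f['img'].astype(int); d=i[:,:,0]-i[:,:,2]; b=i.sum(2)/3
    ink=((d<12)&(d>=-40)&(b>140)) if nm=='top' else ((d<12)&(b>170))
    print(nm,'px samples pan/base',i[185,440] if nm=='top' else (i[300,375],i[318,325],i[150,100]))
    # pan = warm blob enclosed
    m=roi((d>=10)&(b>130),r); m=cv2.morphologyEx(m,cv2.MORPH_OPEN,np.ones((3,3)))
    seed=(440,185) if nm=='top' else (375,300)
    n,l=cv2.connectedComponents(m,connectivity=4); lab=l[seed[1],seed[0]]; mm=(l==lab).astype(np.uint8)
    c=max(cv2.findContours(mm,0,1)[0],key=cv2.contourArea); e=cv2.fitEllipse(cv2.convexHull(c)); print(' pan ell',[np.round(x,1) for x in e],onz(f,e[0],.043).round(4), 'expected px diam',f['fx']*.152/np.linalg.norm(onz(f,e[0],.043)-ray(f,e[0])[0]))
# crock: top hue mask interior / sides
h=cv2.cvtColor(T['img'],cv2.COLOR_RGB2HSV)
print('crock row', T['img'][191,154:222:2].sum(1)//3)
print('crock col', T['img'][160:224:2,187].sum(1)//3)
for nm,P in(('crock',(.547,.336)),('yellow',None)):
    pass
hs=cv2.cvtColor(S['img'],cv2.COLOR_RGB2HSV)
m=roi(cv2.inRange(hs,(95,60,30),(120,255,255))>0,(250,105,312,170)); print('side crock bbox',cv2.boundingRect(m))
a=np.linspace(0,2*np.pi,73)
for cy in(.333,.336,.339):
    rim=np.c_[.547+.064*np.cos(a),cy+.064*np.sin(a),a*0+.1]; bot=rim*[1,1,0]
    for f in(T,S):
        q=np.r_[proj(f,rim),proj(f,bot)]; print(cy,q.min(0).round(1),(q.max(0)-q.min(0)).round(1), 'rim only',proj(f,rim).min(0).round(1),proj(f,rim).max(0).round(1))
# bottle cap top: dark
m=roi(cv2.inRange(h,(0,0,0),(180,255,60))>0,(150,115,200,160)); 
for s,c,_ in comps(m,15): print('bottle cap',s,c,onz(T,c,.19).round(3))
R=Ro.from_rotvec(get_obs()['orientation']).as_matrix(); print('tool x',R[:,0].round(3),'z',R[:,2].round(3))
E
```

```text
top px samples pan/base [188 183 170]
 pan ell [array([439.2, 183.7]), array([53.3, 56.1]), np.float64(142.0)] [ 0.5587 -0.3273  0.043 ] expected px diam 55.80426541311989
side px samples pan/base (array([189, 189, 172]), array([225, 227, 216]), array([157, 155, 140]))
 pan ell [array([362.4, 313.6]), array([130.8, 194.4]), np.float64(100.2)] [ 0.5193 -0.3568  0.043 ] expected px diam 75.64748924623063
crock row [132 137 134 110  40  45  45  47  54  78  77 102 104 113 113 114 113 114
 113 113 112 112 112 110 109 110 109  80  47  46  70 131 129 133]
crock col [128 131 136 119  42  46  46  85  83 106 115 113 114 114 113 114 114 114
 114 116 116 115 114 109 108 108  98  64  41 141 135 139]
side crock bbox (261, 116, 41, 45)
0.333 [162.5 166.6] [56.6 53.5] rim only [162.5 166.6] [211.5 216. ]
0.333 [257.9 116. ] [43.8 50.1] rim only [257.9 116. ] [301.2 136.7]
0.336 [161.3 166.6] [56.6 53.5] rim only [161.3 166.6] [210.4 216.1]
0.336 [257.7 115.6] [43.7 50. ] rim only [257.7 115.6] [300.9 136.2]
0.339 [160.2 166.7] [56.7 53.5] rim only [160.2 166.7] [209.2 216.1]
0.339 [257.5 115.1] [43.7 49.9] rim only [257.5 115.1] [300.6 135.7]
bottle cap [165 126  13  14 124] [171.3 131.7] [0.679 0.351 0.19 ]
bottle cap [179 136  12  16  28] [186.7 145.3] [0.644 0.312 0.19 ]
bottle cap [184 148  15  11  22] [192.7 155.1] [0.619 0.297 0.19 ]
tool x [ 0.256  0.967 -0.002] z [-0.    -0.002 -1.   ]
```

Request:
send_rows --motion '[{"dp": [0.0175, -0.032, 0.0], "rot": [0, 0, -0.166], "grip": 0.0854}, {"dp": [0.0175, -0.032, 0.0], "rot": [0, 0, -0.166], "grip": 0.0854}, {"dp": [0.0175, -0.032, 0.0], "rot": [0, 0, -0.166], "grip": 0.0854}, {"dp": [0.0175, -0.032, 0.0], "rot": [0, 0, -0.166], "grip": 0.0854}, {"dp": [0.0175, -0.032, 0.0], "rot": [0, 0, -0.166], "grip": 0.0854}, {"dp": [0.0175, -0.032, 0.0], "rot": [0, 0, -0.166], "grip": 0.0854}, {"dp": [0.0175, -0.032, 0.0], "rot": [0, 0, -0.166], "grip": 0.0854}, {"dp": [0.0175, -0.032, 0.0], "rot": [0, 0, -0.166], "grip": 0.0854}, {"dp": [0.0175, -0.032, 0.0], "rot": [0, 0, -0.166], "grip": 0.0854}, {"dp": [0.0175, -0.032, 0.0], "rot": [0, 0, -0.166], "grip": 0.0854}, {"dp": [0.0175, -0.032, 0.0], "rot": [0, 0, -0.166], "grip": 0.0854}, {"dp": [0.0175, -0.032, 0.0], "rot": [0, 0, -0.166], "grip": 0.0854}, {"dp": [0.0175, -0.032, 0.0], "rot": [0, 0, -0.166], "grip": 0.0854}, {"dp": [0.0175, -0.032, 0.0], "rot": [0, 0, -0.166], "grip": 0.0854}, {"dp": [0.0175, -0.032, 0.0], "rot": [0, 0, -0.166], "grip": 0.0854}, {"dp": [0.0175, -0.032, 0.0], "rot": [0, 0, -0.166], "grip": 0.0854}, {"dp": [0.0175, -0.032, 0.0], "rot": [0, 0, -0.166], "grip": 0.0854}, {"dp": [0.0175, -0.032, 0.0], "rot": [0, 0, -0.166], "grip": 0.0854}, {"dp": [0.0175, -0.032, 0.0], "rot": [0, 0, -0.166], "grip": 0.0854}, {"dp": [0.0175, -0.032, 0.0], "rot": [0, 0, -0.166], "grip": 0.0854}]' --grip_force 60

```text
clock: 2.6
tcp_pos: [0.5251, -0.0101, 0.2249]
orientation: [-1.545, 2.729, 0.013]
contact_force: [0.4, 0.4, 0.5]
grip_width: 0.0855
```

```bash
cat >> h.py <<'E'
from scipy.spatial.transform import Rotation as Ro
def st():
    o=get_obs(); R=Ro.from_rotvec(o['orientation']).as_matrix(); a=np.degrees(np.arctan2(R[1,0],R[0,0]))
    print('t',round(o['clock'],2),'p',o['tcp_pos'].round(4),'x az',a.round(1),'x',R[:,0].round(3),'z',R[:,2].round(3),'q',o['joints'].round(3),'F',o['contact_force'].round(1),'w',round(o['grip_width'],4))
    return o,R
E
python3 - <<'E'
from h import *
st()
S=load('side0'); i=S['img'].astype(int); b=i.sum(2)/3
m=((b>165)&(b<204)).astype(np.uint8); m[:262]=0;m[345:]=0;m[:,:325]=0;m[:,425:]=0
m=cv2.morphologyEx(m,cv2.MORPH_OPEN,np.ones((5,5)))
n,l=cv2.connectedComponents(m,connectivity=4); mm=(l==l[300,375]).astype(np.uint8)
c=max(cv2.findContours(mm,0,1)[0],key=cv2.contourArea); e=cv2.fitEllipse(cv2.convexHull(c)); print(e,onz(S,e[0],.043))
E
```

```text
t 2.6 p [ 0.5251 -0.0101  0.2249] x az -121.0 x [-0.515 -0.857 -0.009] z [ 0.    0.01 -1.  ] q [-0.826  0.326  0.911  1.961 -0.318  1.    -1.877] F [0.4 0.4 0.5] w 0.0855
((375.8216552734375, 298.85601806640625), (55.62537384033203, 75.13762664794922), 98.5577163696289) [ 0.56024306 -0.330313    0.043     ]
```

Request:
send_rows --motion '[{"dp": [-0.002, 0.011, 0.0], "rot": [-0.005, 0, 0.05], "grip": 0.0854}, {"dp": [-0.002, 0.011, 0.0], "rot": [-0.005, 0, 0.05], "grip": 0.0854}, {"dp": [0, 0, 0], "rot": [0, 0, 0], "grip": 0.0854}]'

```text
clock: 2.98
tcp_pos: [0.5206, 0.0115, 0.2243]
orientation: [1.685, -2.649, 0.002]
contact_force: [0.1, 0.0, -1.1]
grip_width: 0.085
```

```bash
python3 - <<'E'
from h import *
st(); f=grab('top','top1'); g=grab('side','side1')
a=cv2.resize(f['img'][120:270,240:390,::-1],(500,500),interpolation=3); b=cv2.resize(g['img'][100:250,200:400,::-1],(300,225),interpolation=3)
c=np.zeros((500,800,3),np.uint8); c[:,:500]=a; c[:225,500:]=b; cv2.imwrite('pics/crop1.png',c)
E
```

```text
t 2.98 p [0.5206 0.0115 0.2243] x az -115.1 x [-0.424 -0.906  0.002] z [-0.001 -0.002 -1.   ] q [-0.864  0.311  0.889  1.97  -0.286  0.992 -1.849] F [ 0.1  0.  -1.1] w 0.085
```

View pics/crop1.png

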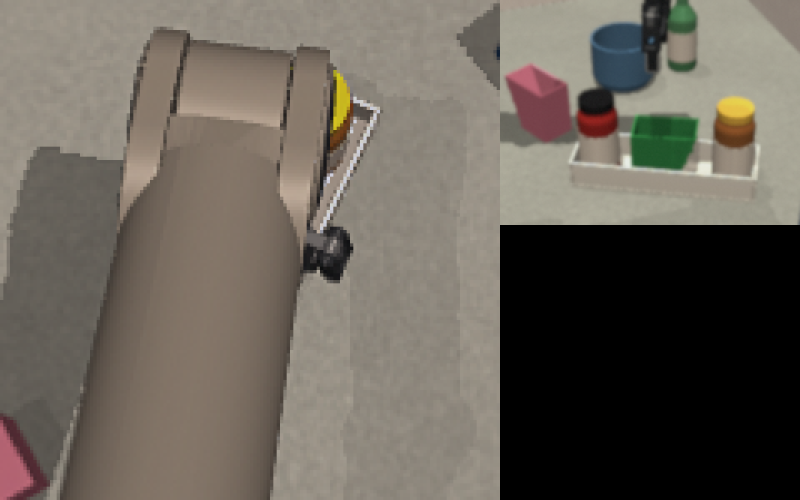

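The arm hides the crate from the top camera. The side view shows the fingers above the scoop, clear of both jars. Descending.

Request:
send_rows --motion '[{"dp": [0.0005, 0.0005, -0.02], "rot": [0, 0, 0], "grip": 0.0854}, {"dp": [0.0, 0.0, -0.02], "rot": [0, 0, 0], "grip": 0.0854}, {"dp": [0, 0, -0.02], "rot": [0, 0, 0], "grip": 0.0854}, {"dp": [0, 0, -0.02], "rot": [0, 0, 0], "grip": 0.0854}, {"dp": [0, 0, -0.02], "rot": [0, 0, 0], "grip": 0.0854}, {"dp": [0, 0, -0.02], "rot": [0, 0, 0], "grip": 0.0854}, {"dp": [0, 0, -0.015], "rot": [0, 0, 0], "grip": 0.0854}, {"dp": [0, 0, -0.01], "rot": [0, 0, 0], "grip": 0.0854}, {"dp": [0, 0, 0], "rot": [0, 0, 0], "grip": 0.0854}]'

```text
clock: 4.2
tcp_pos: [0.5215, 0.014, 0.0765]
orientation: [-1.689, 2.646, -0.001]
contact_force: [0.3, 0.4, 0.4]
grip_width: 0.0854
```

```bash
python3 -c "
from h import *
st(); g=grab('side','side2')
cv2.imwrite('pics/crop2.png',cv2.resize(g['img'][100:250,220:420,::-1],(800,600),interpolation=3))
"
```

```text
t 4.2 p [0.5215 0.014  0.0765] x az -114.9 x [-0.421 -0.907 -0.002] z [ 0.003  0.001 -1.   ] q [-0.684  0.533  0.695  2.084 -0.53   0.701 -1.646] F [0.3 0.4 0.4] w 0.0854
```

View pics/crop2.png

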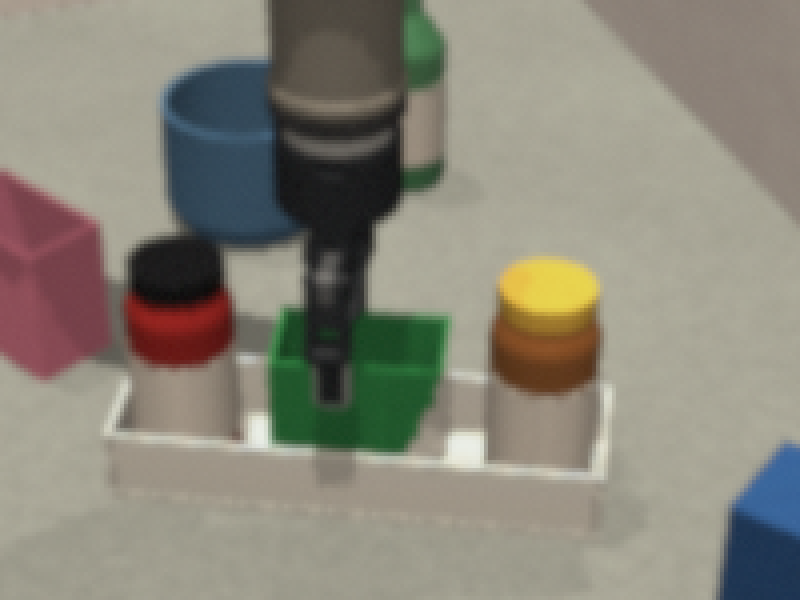

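The fingers straddle the scoop's flat sides, with the finger tip at crop (333,400), and both jars are clear. I'll lower the last 16 mm and close.

Request:
send_rows --motion '[{"dp": [0, -0.001, -0.008], "rot": [0, 0, 0], "grip": 0.0854}, {"dp": [0, 0, -0.007], "rot": [0, 0, 0], "grip": 0.0854}, {"dp": [0, 0, 0], "rot": [0, 0, 0], "grip": 0.0854}, {"dp": [0, 0, 0], "rot": [0, 0, 0], "grip": 0.05}, {"dp": [0, 0, 0], "rot": [0, 0, 0], "grip": 0.05}, {"dp": [0, 0, 0], "rot": [0, 0, 0], "grip": 0.05}, {"dp": [0, 0, 0], "rot": [0, 0, 0], "grip": 0.05}, {"dp": [0, 0, 0], "rot": [0, 0, 0], "grip": 0.05}]' --grip_force 60

```text
clock: 5.25
tcp_pos: [0.5231, 0.0132, 0.0623]
orientation: [-1.687, 2.642, -0.003]
contact_force: [-0.1, 0.7, -0.5]
grip_width: 0.0614
```

```bash
python3 -c "
from h import *
st()"
```

```text
t 5.25 p [0.5231 0.0132 0.0623] x az -114.9 x [-0.421 -0.907 -0.004] z [ 0.006  0.002 -1.   ] q [-0.661  0.555  0.67   2.089 -0.556  0.671 -1.623] F [-0.1  0.7 -0.5] w 0.0614
```

Request:
send_rows --motion '[{"dp": [0, 0, 0.004], "rot": [0, 0, 0], "grip": 0.05}, {"dp": [0, 0, 0.008], "rot": [0, 0, 0], "grip": 0.05}, {"dp": [0, 0, 0.014], "rot": [0, 0, 0], "grip": 0.05}, {"dp": [0, 0, 0.02], "rot": [0, 0, 0], "grip": 0.05}, {"dp": [0, 0, 0.022], "rot": [0, 0, 0], "grip": 0.05}, {"dp": [0, 0, 0.022], "rot": [0, 0, 0], "grip": 0.05}, {"dp": [0, 0, 0.022], "rot": [0, 0, 0], "grip": 0.05}, {"dp": [0, 0, 0.022], "rot": [0, 0, 0], "grip": 0.05}, {"dp": [0, 0, 0.022], "rot": [0, 0, 0], "grip": 0.05}, {"dp": [0, 0, 0.018], "rot": [0, 0, 0], "grip": 0.05}, {"dp": [0, 0, 0.01], "rot": [0, 0, 0], "grip": 0.05}, {"dp": [0, 0, 0.004], "rot": [0, 0, 0], "grip": 0.05}]'

```text
clock: 6.75
tcp_pos: [0.5203, 0.0109, 0.2629]
orientation: [-1.681, 2.645, 0.0]
contact_force: [0.4, 0.6, -2.7]
grip_width: 0.0614
```

```bash
python3 -c "
from h import *
st()"
```

```text
t 6.75 p [0.5203 0.0109 0.2629] x az -115.1 x [-0.425 -0.905 -0.007] z [ 0.006  0.004 -1.   ] q [-0.91   0.253  0.928  1.932 -0.237  1.061 -1.891] F [ 0.4  0.6 -2.7] w 0.0614
```

Request:
send_rows --motion '[{"dp": [0.001, -0.006, 0], "rot": [0, 0, 0.03], "grip": 0.05}, {"dp": [0.002, -0.012, 0], "rot": [0, 0, 0.06], "grip": 0.05}, {"dp": [0.0025, -0.018, 0], "rot": [0, 0, 0.08], "grip": 0.05}, {"dp": [0.0028, -0.0215, 0], "rot": [0, 0, 0.095], "grip": 0.05}, {"dp": [0.0028, -0.0215, 0], "rot": [0, 0, 0.095], "grip": 0.05}, {"dp": [0.0028, -0.0215, 0], "rot": [0, 0, 0.095], "grip": 0.05}, {"dp": [0.0028, -0.0215, 0], "rot": [0, 0, 0.095], "grip": 0.05}, {"dp": [0.0028, -0.0215, 0], "rot": [0, 0, 0.095], "grip": 0.05}, {"dp": [0.0028, -0.0215, 0], "rot": [0, 0, 0.095], "grip": 0.05}, {"dp": [0.0028, -0.0215, 0], "rot": [0, 0, 0.095], "grip": 0.05}, {"dp": [0.0028, -0.0215, 0], "rot": [0, 0, 0.095], "grip": 0.05}, {"dp": [0.0028, -0.0215, 0], "rot": [0, 0, 0.095], "grip": 0.05}, {"dp": [0.0028, -0.0215, 0], "rot": [0, 0, 0.095], "grip": 0.05}, {"dp": [0.0028, -0.0215, 0], "rot": [0, 0, 0.095], "grip": 0.05}, {"dp": [0.0028, -0.0215, 0], "rot": [0, 0, 0.095], "grip": 0.05}, {"dp": [0.0025, -0.018, 0], "rot": [0, 0, 0.08], "grip": 0.05}, {"dp": [0.002, -0.012, 0], "rot": [0, 0, 0.06], "grip": 0.05}, {"dp": [0.001, -0.006, 0], "rot": [0, 0, 0.03], "grip": 0.05}, {"dp": [0, 0, 0], "rot": [0, 0, 0], "grip": 0.05}]'

```text
clock: 9.12
tcp_pos: [0.556, -0.3275, 0.2498]
orientation: [3.041, -0.745, -0.037]
contact_force: [-1.1, 0.0, -3.3]
grip_width: 0.0615
```

```bash
python3 -c "
from h import *
st()"
```

```text
t 9.12 p [ 0.556  -0.3275  0.2498] x az -27.5 x [ 0.887 -0.462 -0.021] z [-0.026 -0.004 -1.   ] q [ 0.008  0.473  0.595  1.625 -0.265  1.15   0.186] F [-1.1  0.  -3.3] w 0.0615
```

Request:
send_rows --motion '[{"dp": [0.003, 0.002, -0.005], "rot": [0.002, -0.01, -0.02], "grip": 0.05}, {"dp": [0.003, 0.002, -0.012], "rot": [0.002, -0.01, -0.02], "grip": 0.05}, {"dp": [0.002, 0.002, -0.018], "rot": [0, -0.006, -0.01], "grip": 0.05}, {"dp": [0, 0, -0.02], "rot": [0, 0, 0], "grip": 0.05}, {"dp": [0, 0, -0.02], "rot": [0, 0, 0], "grip": 0.05}, {"dp": [0, 0, -0.02], "rot": [0, 0, 0], "grip": 0.05}, {"dp": [0, 0, -0.015], "rot": [0, 0, 0], "grip": 0.05}, {"dp": [0, 0, -0.008], "rot": [0, 0, 0], "grip": 0.05}, {"dp": [0, 0, -0.003], "rot": [0, 0, 0], "grip": 0.05}, {"dp": [0, 0, 0], "rot": [0, 0, 0], "grip": 0.05}]'

```text
clock: 10.38
tcp_pos: [0.5647, -0.3152, 0.1193]
orientation: [-3.025, 0.831, 0.002]
contact_force: [-0.7, -0.2, -2.7]
grip_width: 0.0614
```

```bash
python3 -c "
from h import *
st()"
```

```text
t 10.38 p [ 0.5647 -0.3152  0.1193] x az -30.7 x [ 0.86  -0.511 -0.002] z [ 0.     0.004 -1.   ] q [ 0.042  0.603  0.529  1.748 -0.38   0.897  0.2  ] F [-0.7 -0.2 -2.7] w 0.0614
```

Request:
send_rows --motion '[{"dp": [0, -0.003, -0.004], "rot": [0, 0, 0], "grip": 0.05}, {"dp": [0, -0.003, -0.004], "rot": [-0.003, 0, 0], "grip": 0.05}, {"dp": [0, 0, 0], "rot": [0, 0, 0], "grip": 0.05}]'

```text
clock: 10.75
tcp_pos: [0.5655, -0.3224, 0.1122]
orientation: [-3.029, 0.832, -0.004]
contact_force: [0.7, -1.1, -1.8]
grip_width: 0.0615
```

```bash
python3 -c "
from h import *
o,R=st(); g=grab('side','side3')
cv2.imwrite('pics/crop3.png',cv2.resize(g['img'][200:380,290:490,::-1],(660,594),interpolation=3))
"
```

```text
t 10.75 p [ 0.5655 -0.3224  0.1122] x az -30.7 x [ 0.86  -0.511  0.002] z [ 0.002  0.    -1.   ] q [ 0.054  0.616  0.525  1.745 -0.386  0.883  0.211] F [ 0.7 -1.1 -1.8] w 0.0615
```

View pics/crop3.png

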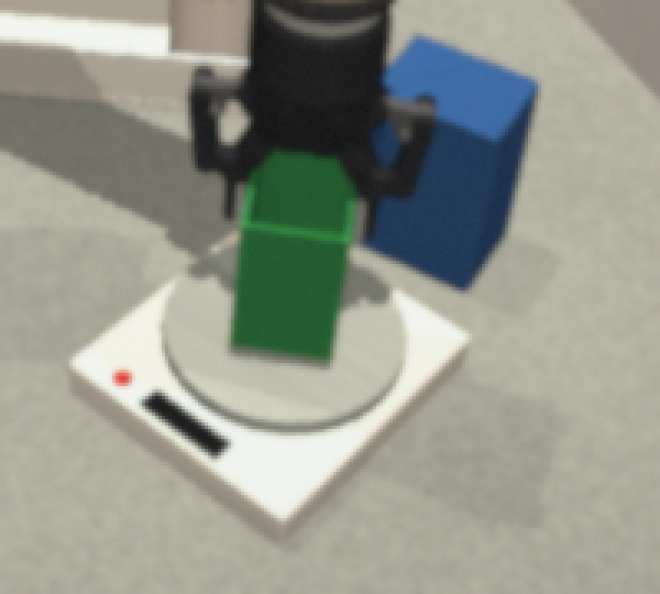

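The scoop hangs level about 12 mm over the pan, with its back face at crop (285,290) and the tin clear. Lowering gently.

Request:
send_rows --motion '[{"dp": [0, 0, -0.003], "rot": [0, 0, 0], "grip": 0.05}, {"dp": [0, 0, -0.003], "rot": [0, 0, 0], "grip": 0.05}, {"dp": [0, 0, -0.002], "rot": [0, 0, 0], "grip": 0.05}, {"dp": [0, 0, 0], "rot": [0, 0, 0], "grip": 0.05}]'

```text
clock: 11.3
tcp_pos: [0.5658, -0.3221, 0.1039]
orientation: [-3.029, 0.831, -0.004]
contact_force: [0.3, -0.4, -2.7]
grip_width: 0.0613
```

```bash
python3 -c "
from h import *
st(); f=load('side3'); print(onz(f,(375.4,307.9),.0549), [onz(f,(290+u/3.3,200+v/3.3),.0549).round(4) for u,v in((233,350),(330,362))])
"
```

```text
t 11.3 p [ 0.5658 -0.3221  0.1039] x az -30.7 x [ 0.86  -0.511  0.002] z [ 0.003  0.    -1.   ] q [ 0.059  0.626  0.519  1.749 -0.392  0.869  0.216] F [ 0.3 -0.4 -2.7] w 0.0613
[ 0.54441943 -0.36109836  0.0549    ] [array([ 0.5189, -0.347 ,  0.0549]), array([ 0.5695, -0.375 ,  0.0549])]
```

Request:
send_rows --motion '[{"dp": [0, 0, -0.0015], "rot": [0, 0, 0], "grip": 0.05}, {"dp": [0, 0, -0.001], "rot": [0, 0, 0], "grip": 0.05}, {"dp": [0, 0, 0], "rot": [0, 0, 0], "grip": 0.05}]'

```text
clock: 11.68
tcp_pos: [0.5658, -0.3221, 0.1013]
orientation: [-3.029, 0.831, -0.004]
contact_force: [-0.0, -0.4, -3.2]
grip_width: 0.0612
```

Request:
send_rows --motion '[{"dp": [0, 0, -0.001], "rot": [0, 0, 0], "grip": 0.05}, {"dp": [0, 0, 0], "rot": [0, 0, 0], "grip": 0.05}]'

```text
clock: 11.92
tcp_pos: [0.5659, -0.3222, 0.1004]
orientation: [-3.029, 0.831, -0.005]
contact_force: [-0.0, 0.0, -3.0]
grip_width: 0.0616
```

Request:
send_rows --motion '[{"dp": [0, 0, -0.001], "rot": [0, 0, 0], "grip": 0.05}, {"dp": [0, 0, 0], "rot": [0, 0, 0], "grip": 0.05}]'

```text
clock: 12.18
tcp_pos: [0.566, -0.3224, 0.1003]
orientation: [-3.028, 0.832, -0.006]
contact_force: [1.2, 0.1, -3.1]
grip_width: 0.0616
```

Request:
send_rows --motion '[{"dp": [0, 0, -0.0015], "rot": [0, 0, 0], "grip": 0.05}, {"dp": [0, 0, 0], "rot": [0, 0, 0], "grip": 0.05}]'

```text
clock: 12.42
tcp_pos: [0.5661, -0.3227, 0.1003]
orientation: [-3.027, 0.832, -0.007]
contact_force: [-0.1, -0.4, -3.1]
grip_width: 0.061
```

z has stopped at 0.1003, the predicted contact height, so the scoop is standing on the pan. Releasing for over a second.

Request:
send_rows --motion '[{"dp": [0, 0, 0], "rot": [0, 0, 0], "grip": 0.066}, {"dp": [0, 0, 0], "rot": [0, 0, 0], "grip": 0.0854}, {"dp": [0, 0, 0], "rot": [0, 0, 0], "grip": 0.0854}, {"dp": [0, 0, 0], "rot": [0, 0, 0], "grip": 0.0854}, {"dp": [0, 0, 0], "rot": [0, 0, 0], "grip": 0.0854}]'

```text
clock: 13.05
tcp_pos: [0.5668, -0.3231, 0.1004]
orientation: [-3.028, 0.832, -0.009]
contact_force: [0.0, -0.1, -0.5]
grip_width: 0.0858
```

```bash
python3 -c "
from h import *
st()
g=grab('side','side4')
cv2.imwrite('pics/crop4.png',cv2.resize(g['img'][200:380,290:490,::-1],(660,594),interpolation=3))
"
```

```text
t 13.05 p [ 0.5668 -0.3231  0.1004] x az -30.7 x [ 0.86  -0.511  0.005] z [ 0.006 -0.    -1.   ] q [ 0.062  0.63   0.515  1.75  -0.397  0.861  0.22 ] F [ 0.  -0.1 -0.5] w 0.0858
```

View pics/crop4.png

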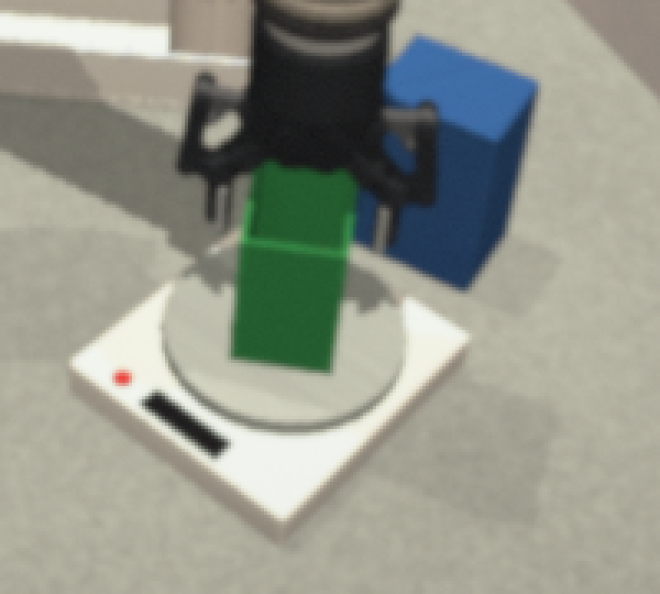

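Released. The scoop stands upright on the pan, with its lower back edge at crop (233,357)-(330,370). I'll back up and then tilt the tool behind the scoop for the pouring grasp.

Request:
send_rows --motion '[{"dp": [0, 0, 0.005], "rot": [0, 0, 0], "grip": 0.0854}, {"dp": [0, 0, 0.012], "rot": [0, 0, 0], "grip": 0.0854}, {"dp": [0, 0, 0.015], "rot": [0, 0, 0], "grip": 0.0854}, {"dp": [0, 0, 0.015], "rot": [0, 0, 0], "grip": 0.0854}, {"dp": [0, 0, 0.015], "rot": [0, 0, 0], "grip": 0.0854}, {"dp": [0, 0, 0.015], "rot": [0, 0, 0], "grip": 0.0854}, {"dp": [0, 0, 0.015], "rot": [0, 0, 0], "grip": 0.0854}, {"dp": [0, 0, 0.01], "rot": [0, 0, 0], "grip": 0.0854}, {"dp": [-0.008, -0.013, 0], "rot": [0.02, -0.012, 0], "grip": 0.0854}, {"dp": [-0.008, -0.013, 0], "rot": [0.0525, -0.031, 0], "grip": 0.0854}, {"dp": [-0.008, -0.013, 0], "rot": [0.0525, -0.031, 0], "grip": 0.0854}, {"dp": [-0.008, -0.013, 0], "rot": [0.0525, -0.031, 0], "grip": 0.0854}, {"dp": [-0.008, -0.013, 0], "rot": [0.0525, -0.031, 0], "grip": 0.0854}, {"dp": [-0.008, -0.013, 0], "rot": [0.0525, -0.031, 0], "grip": 0.0854}, {"dp": [-0.006, -0.01, 0], "rot": [0.0525, -0.031, 0], "grip": 0.0854}, {"dp": [-0.004, -0.006, 0], "rot": [0.0525, -0.031, 0], "grip": 0.0854}, {"dp": [0, 0, 0], "rot": [0.0525, -0.031, 0], "grip": 0.0854}, {"dp": [0, 0, 0], "rot": [0.03, -0.018, 0], "grip": 0.0854}]'

```text
clock: 15.35
tcp_pos: [0.5082, -0.4185, 0.2137]
orientation: [-2.497, 0.682, -0.211]
contact_force: [-0.6, -0.1, -0.5]
grip_width: 0.0854
```

```bash
python3 - <<'E'
from h import *
st(); f=grab('top','top5')
h=cv2.cvtColor(f['img'],cv2.COLOR_RGB2HSV); m=cv2.inRange(h,(50,90,30),(80,255,255)); m[:,:395]=0; m[:140]=0; m[240:]=0
c=max(cv2.findContours(m,0,1)[0],key=cv2.contourArea); q=cv2.boxPoints(cv2.minAreaRect(c)); print(q, [onz(f,p,.143).round(4) for p in q])
cv2.imwrite('pics/crop5.png',cv2.resize(f['img'][100:280,380:560,::-1],(590,590),interpolation=3))
E
```

```text
t 15.35 p [ 0.5082 -0.4185  0.2137] x az -30.7 x [ 0.86  -0.511  0.009] z [ 0.281  0.458 -0.843] q [ 0.591  0.614  0.391  1.559 -0.764  1.349  0.717] F [-0.6 -0.1 -0.5] w 0.0854
[[413.7442  180.45679]
 [429.80756 151.77225]
 [466.89648 172.54202]
 [450.83313 201.22656]] [array([ 0.5515, -0.2392,  0.143 ]), array([ 0.6234, -0.2842,  0.143 ]), array([ 0.5683, -0.3755,  0.143 ]), array([ 0.4971, -0.3294,  0.143 ])]
```

View pics/crop5.png

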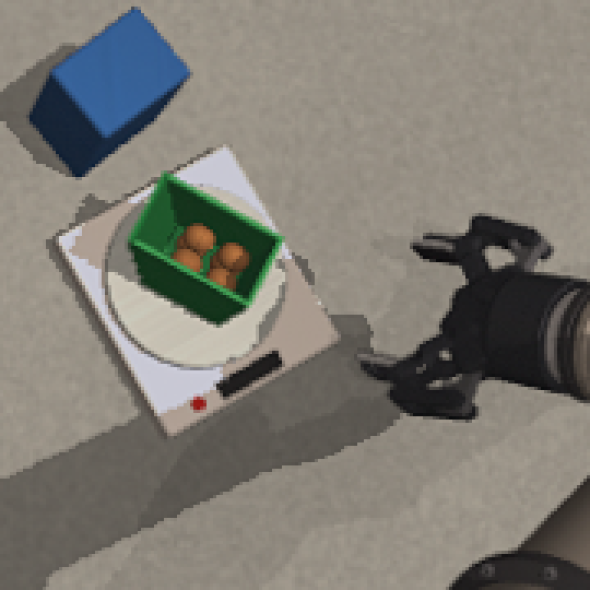

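The top view shows the scoop standing in the middle of the pan with the nuts inside, and the fingers behind it, aligned. The rim corners give an origin near (0.5605, -0.3295). Tilting further and moving to the stand-off pose.

Request:
send_rows --motion '[{"dp": [0.001, 0.002, -0.006], "rot": [0.046, -0.027, -0.001], "grip": 0.0854}, {"dp": [0.001, 0.002, -0.008], "rot": [0.046, -0.027, -0.001], "grip": 0.0854}, {"dp": [0.001, 0.002, -0.008], "rot": [0.046, -0.027, 0], "grip": 0.0854}, {"dp": [0.001, 0.002, -0.008], "rot": [0.046, -0.027, 0], "grip": 0.0854}, {"dp": [0.001, 0.002, -0.008], "rot": [0.046, -0.027, 0], "grip": 0.0854}, {"dp": [0.001, 0.002, -0.008], "rot": [0.046, -0.027, 0], "grip": 0.0854}, {"dp": [0.001, 0.002, -0.008], "rot": [0.046, -0.027, 0], "grip": 0.0854}, {"dp": [0.001, 0.002, -0.008], "rot": [0.046, -0.027, 0], "grip": 0.0854}, {"dp": [0.001, 0.002, -0.005], "rot": [0.046, -0.027, 0], "grip": 0.0854}, {"dp": [0, 0, 0], "rot": [0, 0, 0], "grip": 0.0854}]'

```text
clock: 16.65
tcp_pos: [0.5182, -0.3982, 0.1413]
orientation: [-2.005, 0.554, -0.336]
contact_force: [0.1, 0.1, -0.3]
grip_width: 0.0855
```

```bash
python3 -c "
from h import *
st()"
```

```text
t 16.65 p [ 0.5182 -0.3982  0.1413] x az -31.0 x [ 0.857 -0.515  0.003] z [ 0.455  0.754 -0.473] q [ 0.839  0.88   0.202  1.519 -1.047  1.569  0.961] F [ 0.1  0.1 -0.3] w 0.0855
```

Request:
send_rows --motion '[{"dp": [0.003, 0.005, -0.0035], "rot": [0, 0, 0], "grip": 0.0854}, {"dp": [0.006, 0.0095, -0.007], "rot": [0, 0, 0], "grip": 0.0854}, {"dp": [0.006, 0.0095, -0.007], "rot": [0, 0, 0], "grip": 0.0854}, {"dp": [0.006, 0.0095, -0.007], "rot": [0, 0, 0], "grip": 0.0854}, {"dp": [0.006, 0.0095, -0.007], "rot": [0, 0, 0], "grip": 0.0854}, {"dp": [0.005, 0.008, -0.006], "rot": [0, 0, 0], "grip": 0.0854}, {"dp": [0.003, 0.006, -0.004], "rot": [0, 0, 0], "grip": 0.0854}, {"dp": [0, 0, 0], "rot": [0, 0, 0], "grip": 0.0854}]'

```text
clock: 17.65
tcp_pos: [0.5576, -0.3352, 0.099]
orientation: [-2.007, 0.548, -0.337]
contact_force: [-0.1, 0.7, 0.1]
grip_width: 0.0853
```

```bash
python3 -c "
from h import *
st()"
```

```text
t 17.65 p [ 0.5576 -0.3352  0.099 ] x az -30.8 x [ 0.859 -0.512  0.007] z [ 0.454  0.755 -0.473] q [ 0.764  0.898  0.16   1.605 -1.107  1.447  1.005] F [-0.1  0.7  0.1] w 0.0853
```

Request:
send_rows --motion '[{"dp": [0.003, 0.005, -0.0055], "rot": [0, 0, 0], "grip": 0.0854}, {"dp": [0.0025, 0.0045, -0.005], "rot": [0, 0, 0], "grip": 0.0854}, {"dp": [0, 0, 0], "rot": [0, 0, 0], "grip": 0.0854}, {"dp": [0, 0, 0], "rot": [0, 0, 0], "grip": 0.05}, {"dp": [0, 0, 0], "rot": [0, 0, 0], "grip": 0.05}, {"dp": [0, 0, 0], "rot": [0, 0, 0], "grip": 0.05}, {"dp": [0, 0, 0], "rot": [0, 0, 0], "grip": 0.05}, {"dp": [0, 0, 0], "rot": [0, 0, 0], "grip": 0.05}]' --grip_force 80

```text
clock: 18.65
tcp_pos: [0.563, -0.3268, 0.0881]
orientation: [-2.008, 0.55, -0.339]
contact_force: [1.2, 0.9, 0.3]
grip_width: 0.0615
```

```bash
python3 -c "
from h import *
st()
g=grab('side','side6')
cv2.imwrite('pics/crop6.png',cv2.resize(g['img'][200:380,290:490,::-1],(660,594),interpolation=3))
"
```

```text
t 18.65 p [ 0.563  -0.3268  0.0881] x az -30.9 x [ 0.858 -0.514  0.007] z [ 0.455  0.754 -0.474] q [ 0.755  0.908  0.153  1.615 -1.12   1.425  1.017] F [1.2 0.9 0.3] w 0.0615
```

View pics/crop6.png

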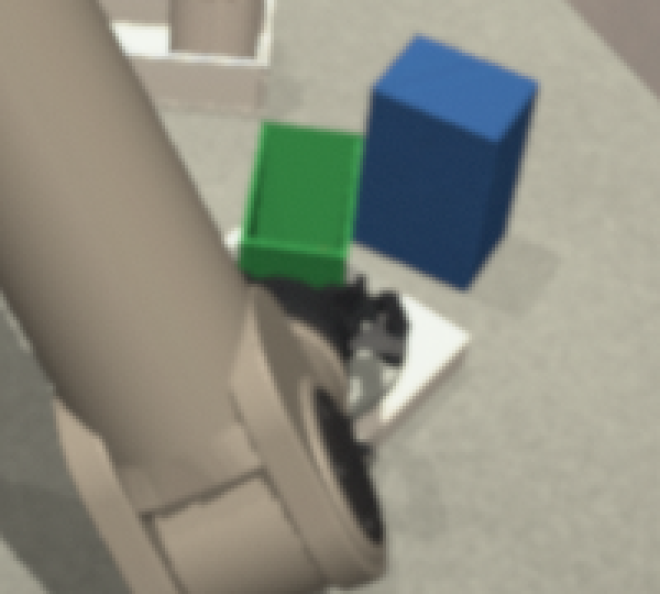

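The scoop is gripped from behind and upright, with its rim at crop (240,240)-(350,250), and the jaws read 61.5 mm. Lifting.

Request:
send_rows --motion '[{"dp": [0, 0, 0.003], "rot": [0, 0, 0], "grip": 0.05}, {"dp": [0, 0, 0.007], "rot": [0, 0, 0], "grip": 0.05}, {"dp": [0, 0, 0.012], "rot": [0, 0, 0], "grip": 0.05}, {"dp": [0, 0, 0.018], "rot": [0, 0, 0], "grip": 0.05}, {"dp": [0, 0, 0.02], "rot": [0, 0, 0], "grip": 0.05}, {"dp": [0, 0, 0.02], "rot": [0, 0, 0], "grip": 0.05}, {"dp": [0, 0, 0.02], "rot": [0, 0, 0], "grip": 0.05}, {"dp": [0, 0, 0.02], "rot": [0, 0, 0], "grip": 0.05}, {"dp": [0, 0, 0.018], "rot": [0, 0, 0], "grip": 0.05}, {"dp": [0, 0, 0.012], "rot": [0, 0, 0], "grip": 0.05}, {"dp": [0, 0, 0.005], "rot": [0, 0, 0], "grip": 0.05}]'

```text
clock: 20.08
tcp_pos: [0.562, -0.3273, 0.2547]
orientation: [-2.012, 0.551, -0.34]
contact_force: [-0.1, -0.7, -3.5]
grip_width: 0.0614
```

```bash
python3 -c "
from h import *
st()"
```

```text
t 20.07 p [ 0.562  -0.3273  0.2547] x az -30.9 x [ 0.858 -0.514  0.009] z [ 0.455  0.752 -0.477] q [ 0.733  0.682  0.188  1.593 -1.077  1.552  0.804] F [-0.1 -0.7 -3.5] w 0.0614
```

Request:
send_rows --motion '[{"dp": [0.0, 0.006, 0], "rot": [0, 0, 0.01], "grip": 0.05}, {"dp": [0.0005, 0.014, 0], "rot": [0, 0, 0.02], "grip": 0.05}, {"dp": [0.0005, 0.022, 0], "rot": [0, 0, 0.03], "grip": 0.05}, {"dp": [0.0007, 0.032, 0], "rot": [0, 0, 0.047], "grip": 0.05}, {"dp": [0.0007, 0.032, 0], "rot": [0, 0, 0.047], "grip": 0.05}, {"dp": [0.0007, 0.032, 0], "rot": [0, 0, 0.047], "grip": 0.05}, {"dp": [0.0007, 0.032, 0], "rot": [0, 0, 0.047], "grip": 0.05}, {"dp": [0.0007, 0.032, 0], "rot": [0, 0, 0.047], "grip": 0.05}, {"dp": [0.0007, 0.032, 0], "rot": [0, 0, 0.047], "grip": 0.05}, {"dp": [0.0007, 0.032, 0], "rot": [0, 0, 0.047], "grip": 0.05}, {"dp": [0.0007, 0.032, 0], "rot": [0, 0, 0.047], "grip": 0.05}, {"dp": [0.0007, 0.032, 0], "rot": [0, 0, 0.047], "grip": 0.05}, {"dp": [0.0007, 0.032, 0], "rot": [0, 0, 0.047], "grip": 0.05}, {"dp": [0.0007, 0.032, 0], "rot": [0, 0, 0.047], "grip": 0.05}, {"dp": [0.0007, 0.032, 0], "rot": [0, 0, 0.047], "grip": 0.05}, {"dp": [0.0007, 0.032, 0], "rot": [0, 0, 0.047], "grip": 0.05}, {"dp": [0.0007, 0.03, 0], "rot": [0, 0, 0.047], "grip": 0.05}, {"dp": [0.0007, 0.022, 0], "rot": [0, 0, 0.04], "grip": 0.05}, {"dp": [0.0005, 0.014, 0], "rot": [0, 0, 0.03], "grip": 0.05}, {"dp": [0.0, 0.006, 0], "rot": [0, 0, 0.01], "grip": 0.05}]'

```text
clock: 22.58
tcp_pos: [0.5639, 0.2522, 0.2562]
orientation: [-2.04, -0.354, 0.198]
contact_force: [0.3, -0.2, -1.2]
grip_width: 0.0611
```

```bash
python3 -c "
from h import *
st(); grab('side','side7')"
```

```text
t 22.57 p [0.5639 0.2522 0.2562] x az 19.3 x [0.944 0.331 0.01 ] z [-0.287  0.832 -0.474] q [ 0.054  0.612 -0.165  1.702 -0.966  1.359  0.734] F [ 0.3 -0.2 -1.2] w 0.0611
```

View pics/side7.png

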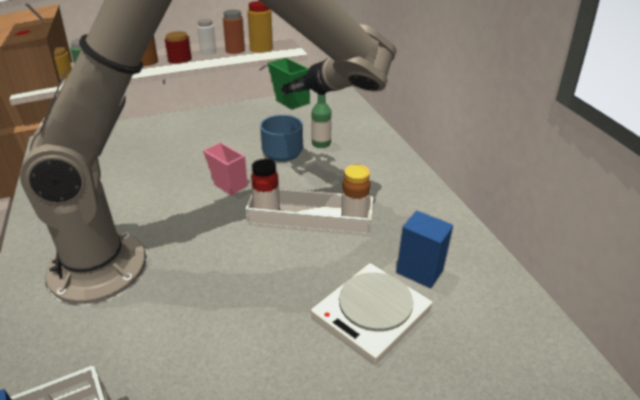

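Carrying worked: the scoop is upright near the crock (side px (290,85)), and everything else stands where it was. Moving to the pre-pour pose, tipped about 50°.

Request:
send_rows --motion '[{"dp": [0.002, -0.001, -0.004], "rot": [-0.03, -0.0105, 0], "grip": 0.05}, {"dp": [0.002, -0.0015, -0.007], "rot": [-0.06, -0.021, 0], "grip": 0.05}, {"dp": [0.002, -0.0015, -0.008], "rot": [-0.085, -0.03, 0], "grip": 0.05}, {"dp": [0.002, -0.0015, -0.008], "rot": [-0.085, -0.03, 0], "grip": 0.05}, {"dp": [0.002, -0.0015, -0.008], "rot": [-0.085, -0.03, 0], "grip": 0.05}, {"dp": [0.002, -0.0015, -0.008], "rot": [-0.085, -0.03, 0], "grip": 0.05}, {"dp": [0.002, -0.0015, -0.008], "rot": [-0.085, -0.03, 0], "grip": 0.05}, {"dp": [0.002, -0.0015, -0.008], "rot": [-0.085, -0.03, 0], "grip": 0.05}, {"dp": [0.002, -0.0015, -0.008], "rot": [-0.085, -0.03, 0], "grip": 0.05}, {"dp": [0.002, -0.0015, -0.006], "rot": [-0.08, -0.027, 0], "grip": 0.05}, {"dp": [0, 0, 0], "rot": [-0.03, -0.0105, 0], "grip": 0.05}, {"dp": [0, 0, 0], "rot": [0, 0, 0], "grip": 0.05}]'

```text
clock: 24.12
tcp_pos: [0.5886, 0.2204, 0.1813]
orientation: [-2.907, -0.473, 0.021]
contact_force: [0.4, 0.2, -3.0]
grip_width: 0.0609
```

```bash
cat >> h.py <<'E'
def sc(C=np.array([.547,.338]),a0=28.3):
    o,R=st(); x=R[:,0]; p=np.array([-x[1],x[0],0]); p/=np.linalg.norm(p); z=R[:,2]
    al=np.degrees(np.arctan2(-z[2],z@p)); th=(al-a0)%360; t=np.radians(th)
    X=67.4*np.cos(t)+55*np.sin(t); Z=-67.4*np.sin(t)+55*np.cos(t)
    d=o['tcp_pos'][:2]-C; print('theta',th.round(1),'p',p.round(3),'tcp along',(d@p[:2]*1e3).round(1),'perp',(d@[p[1],-p[0]]*1e3).round(1),'lip along',(d@p[:2]*1e3+X).round(1),'lip z',(o['tcp_pos'][2]*1e3+Z).round(1))
E
python3 -c "
from h import *
sc(); f=grab('top','top8'); g=grab('side','side8')
c=np.zeros((400,800,3),np.uint8); c[:,:400]=cv2.resize(f['img'][110:260,110:260,::-1],(400,400),interpolation=3); c[:,400:]=cv2.resize(g['img'][40:190,220:370,::-1],(400,400),interpolation=3); cv2.imwrite('pics/crop8.png',c)"
```

```text
t 24.12 p [0.5886 0.2204 0.1813] x az 18.4 x [0.949 0.315 0.017] z [-0.045  0.19  -0.981] q [-0.437  0.45   0.107  1.744 -0.299  0.951  0.157] F [ 0.4  0.2 -3. ] w 0.0609
theta 50.5 p [-0.315  0.949  0.   ] tcp along -124.7 perp 2.4 lip along -39.4 lip z 164.3
```

View pics/crop8.png

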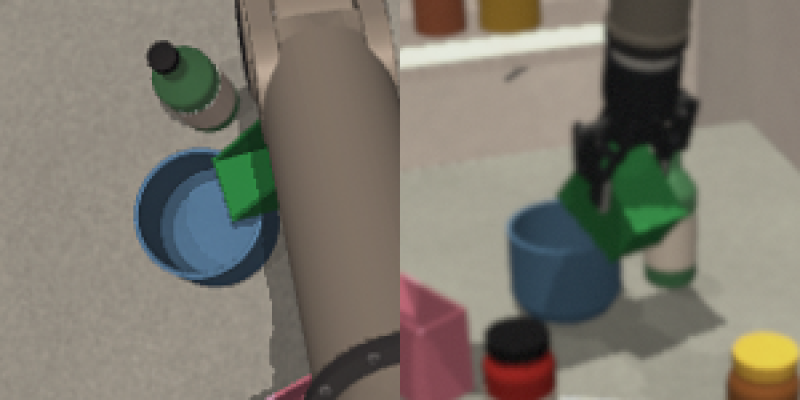

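```bash
python3 -c "
from h import *
f=load('top8'); print([onz(f,(110+u*.375,110+v*.375),.164).round(4) for u,v in((215,160),(232,220))])"
```

```text
[array([0.5883, 0.3079, 0.164 ]), array([0.5322, 0.2914, 0.164 ])]
```

The top view agrees with the kinematics: lip middle at (0.560, 0.300) over the crock's mouth, and the bottle is clear. Pouring, pivoting about the lip.

Request:
send_rows --motion '[{"dp": [-0.0018, 0.004, -0.0044], "rot": [-0.033, -0.011, 0], "grip": 0.05}, {"dp": [-0.0018, 0.004, -0.0044], "rot": [-0.033, -0.011, 0], "grip": 0.05}, {"dp": [-0.0018, 0.004, -0.0044], "rot": [-0.033, -0.011, 0], "grip": 0.05}, {"dp": [-0.0018, 0.004, -0.0044], "rot": [-0.033, -0.011, 0], "grip": 0.05}, {"dp": [-0.0018, 0.004, -0.0044], "rot": [-0.033, -0.011, 0], "grip": 0.05}, {"dp": [0, 0, 0], "rot": [0, 0, 0], "grip": 0.05}]'

```text
clock: 24.98
tcp_pos: [0.582, 0.2324, 0.1583]
orientation: [-3.082, -0.48, -0.02]
contact_force: [0.3, -0.2, -3.0]
grip_width: 0.061
```

```bash
python3 -c "
from h import *
sc()"
```

```text
t 24.98 p [0.582  0.2324 0.1583] x az 17.7 x [0.953 0.304 0.016] z [ 0.009  0.025 -1.   ] q [-0.605  0.467  0.18   1.769 -0.127  0.897 -0.057] F [ 0.3 -0.2 -3. ] w 0.061
theta 60.5 p [-0.304  0.953  0.   ] tcp along -111.2 perp 1.3 lip along -30.2 lip z 126.7
```

Request:
send_rows --motion '[{"dp": [-0.001, 0.003, 0.0034], "rot": [-0.0414, -0.0132, 0], "grip": 0.05}, {"dp": [-0.001, 0.003, 0.0034], "rot": [-0.0414, -0.0132, 0], "grip": 0.05}, {"dp": [-0.001, 0.003, 0.0034], "rot": [-0.0414, -0.0132, 0], "grip": 0.05}, {"dp": [-0.001, 0.003, 0.0034], "rot": [-0.0414, -0.0132, 0], "grip": 0.05}, {"dp": [-0.0007, 0.0022, 0.0031], "rot": [-0.0414, -0.0132, 0], "grip": 0.05}, {"dp": [-0.0007, 0.0022, 0.0031], "rot": [-0.0414, -0.0132, 0], "grip": 0.05}, {"dp": [-0.0007, 0.0022, 0.0031], "rot": [-0.0414, -0.0132, 0], "grip": 0.05}, {"dp": [-0.0007, 0.0022, 0.0031], "rot": [-0.0414, -0.0132, 0], "grip": 0.05}, {"dp": [-0.0008, 0.0026, 0.0025], "rot": [-0.0414, -0.0132, 0], "grip": 0.05}, {"dp": [-0.0008, 0.0026, 0.0025], "rot": [-0.0414, -0.0132, 0], "grip": 0.05}]'

```text
clock: 26.22
tcp_pos: [0.5785, 0.2458, 0.1923]
orientation: [2.698, 0.391, 0.111]
contact_force: [-0.1, -0.3, -2.5]
grip_width: 0.0612
```

```bash
python3 -c "
from h import *
sc()"
```

```text
t 26.23 p [0.5785 0.2458 0.1923] x az 16.7 x [0.958 0.288 0.019] z [ 0.134 -0.386 -0.912] q [-0.959  0.523  0.357  1.698  0.255  1.091 -0.483] F [-0.1 -0.3 -2.5] w 0.0612
theta 85.8 p [-0.288  0.958  0.   ] tcp along -97.3 perp 3.7 lip along -37.6 lip z 129.1
```

Request:
send_rows --motion '[{"dp": [-0.0019, 0.0052, 0.0024], "rot": [-0.0418, -0.0126, 0], "grip": 0.05}, {"dp": [-0.0019, 0.0052, 0.0023], "rot": [-0.0418, -0.0126, 0], "grip": 0.05}, {"dp": [-0.0019, 0.0052, 0.0022], "rot": [-0.0418, -0.0126, 0], "grip": 0.05}, {"dp": [-0.0019, 0.0052, 0.0021], "rot": [-0.0418, -0.0126, 0], "grip": 0.05}, {"dp": [-0.0019, 0.0052, 0.002], "rot": [-0.0418, -0.0126, 0], "grip": 0.05}, {"dp": [-0.0019, 0.0052, 0.0018], "rot": [-0.0418, -0.0126, 0], "grip": 0.05}, {"dp": [-0.0019, 0.0052, 0.0016], "rot": [-0.0418, -0.0126, 0], "grip": 0.05}, {"dp": [-0.0019, 0.0052, 0.0014], "rot": [-0.0418, -0.0126, 0], "grip": 0.05}, {"dp": [-0.0019, 0.0052, 0.0014], "rot": [-0.0418, -0.0126, 0], "grip": 0.05}, {"dp": [-0.0019, 0.0052, 0.0014], "rot": [-0.0418, -0.0126, 0], "grip": 0.05}, {"dp": [0, 0, 0], "rot": [0, 0, 0], "grip": 0.05}]'

```text
clock: 27.6
tcp_pos: [0.5573, 0.3045, 0.2111]
orientation: [2.235, 0.334, 0.183]
contact_force: [-0.8, 0.2, -2.2]
grip_width: 0.0611
```

```bash
python3 -c "
from h import *
sc(); f=grab('top','top9'); g=grab('side','side9')
c=np.zeros((400,800,3),np.uint8); c[:,:400]=cv2.resize(f['img'][110:260,110:260,::-1],(400,400),interpolation=3); c[:,400:]=cv2.resize(g['img'][40:190,220:370,::-1],(400,400),interpolation=3); cv2.imwrite('pics/crop9.png',c)"
```

```text
t 27.6 p [0.5573 0.3045 0.2111] x az 17.5 x [0.954 0.3   0.017] z [ 0.243 -0.737 -0.631] q [-1.222  0.737  0.444  1.552  0.469  1.404 -0.714] F [-0.8  0.2 -2.2] w 0.0611
theta 112.6 p [-0.3    0.954  0.   ] tcp along -35.0 perp -0.2 lip along -10.1 lip z 127.7
```

View pics/crop9.png

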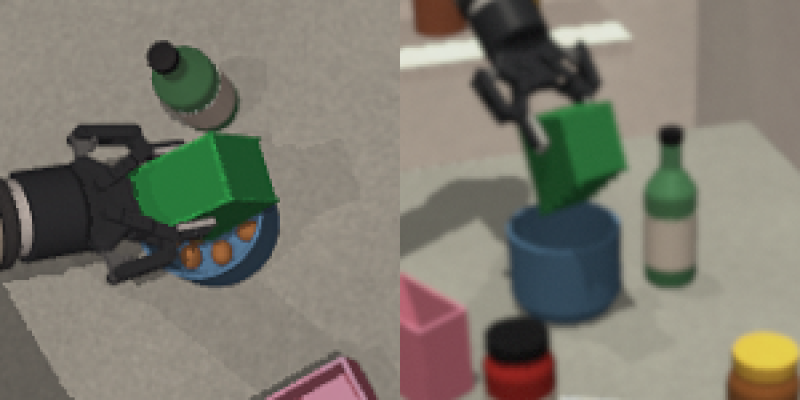

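Three nuts are visible in the crock (top crop (190,255), (222,250), (245,230)) and none beside it. I'll tilt a little more, wait, then look inside.

Request:
send_rows --motion '[{"dp": [0.001, -0.003, 0.001], "rot": [-0.0418, -0.0132, 0], "grip": 0.05}, {"dp": [0.001, -0.003, 0.001], "rot": [-0.0418, -0.0132, 0], "grip": 0.05}, {"dp": [0, 0, 0.001], "rot": [-0.0418, -0.0132, 0], "grip": 0.05}, {"dp": [0, 0, 0], "rot": [0, 0, 0], "grip": 0.05}, {"dp": [0, 0, 0], "rot": [0, 0, 0], "grip": 0.05}, {"dp": [0, 0, 0], "rot": [0, 0, 0], "grip": 0.05}, {"dp": [0, 0, 0], "rot": [0, 0, 0], "grip": 0.05}]'

```text
clock: 28.58
tcp_pos: [0.5611, 0.2949, 0.2162]
orientation: [2.098, 0.307, 0.202]
contact_force: [0.7, -0.0, -1.5]
grip_width: 0.0613
```

```bash
python3 -c "
from h import *
sc()"
```

```text
t 28.57 p [0.5611 0.2949 0.2162] x az 17.3 x [0.954 0.298 0.02 ] z [ 0.265 -0.814 -0.516] q [-1.253  0.798  0.476  1.54   0.528  1.464 -0.742] F [ 0.7 -0.  -1.5] w 0.0613
theta 120.6 p [-0.298  0.955  0.   ] tcp along -45.4 perp 0.6 lip along -32.3 lip z 130.2
```

Request:
send_rows --motion '[{"dp": [0.0005, -0.002, 0.008], "rot": [0, 0, 0], "grip": 0.05}, {"dp": [0.001, -0.003, 0.012], "rot": [0.03, 0.01, 0], "grip": 0.05}, {"dp": [0.001, -0.004, 0.014], "rot": [0.06, 0.019, 0], "grip": 0.05}, {"dp": [0.001, -0.005, 0.014], "rot": [0.1, 0.031, 0], "grip": 0.05}, {"dp": [0.001, -0.008, 0.008], "rot": [0.12, 0.037, 0], "grip": 0.05}, {"dp": [0, -0.01, 0.004], "rot": [0.12, 0.037, 0], "grip": 0.05}, {"dp": [0, -0.012, 0], "rot": [0.12, 0.037, 0], "grip": 0.05}, {"dp": [0, -0.012, 0], "rot": [0.12, 0.037, 0], "grip": 0.05}, {"dp": [0, -0.012, 0], "rot": [0.12, 0.037, 0], "grip": 0.05}, {"dp": [0, -0.012, 0], "rot": [0.12, 0.037, 0], "grip": 0.05}, {"dp": [0, -0.012, 0], "rot": [0.12, 0.037, 0], "grip": 0.05}, {"dp": [0, -0.012, 0], "rot": [0.12, 0.037, 0], "grip": 0.05}, {"dp": [0, -0.012, 0], "rot": [0.12, 0.037, 0], "grip": 0.05}, {"dp": [0, -0.012, 0], "rot": [0.12, 0.037, 0], "grip": 0.05}, {"dp": [0, -0.012, 0], "rot": [0.12, 0.037, 0], "grip": 0.05}, {"dp": [0, -0.012, 0], "rot": [0.12, 0.037, 0], "grip": 0.05}, {"dp": [0, -0.012, 0], "rot": [0.12, 0.037, 0], "grip": 0.05}, {"dp": [0, -0.012, 0], "rot": [0.12, 0.037, 0], "grip": 0.05}, {"dp": [0, -0.01, 0], "rot": [0.1, 0.031, 0], "grip": 0.05}, {"dp": [0, -0.006, 0], "rot": [0.05, 0.015, 0], "grip": 0.05}]'

```text
clock: 31.08
tcp_pos: [0.5701, 0.0741, 0.3095]
orientation: [-1.982, -0.243, 0.131]
contact_force: [-0.1, 0.4, -1.0]
grip_width: 0.061
```

```bash
python3 -c "
from h import *
sc(); f=grab('top','top10')
cv2.imwrite('pics/crop10.png',cv2.resize(f['img'][100:300,130:430,::-1],(800,533),interpolation=3))"
```

```text
t 31.07 p [0.5701 0.0741 0.3095] x az 13.3 x [0.973 0.229 0.019] z [-0.202  0.889 -0.411] q [ 0.076  0.595  0.228  1.67  -1.033  1.711  0.879] F [-0.1  0.4 -1. ] w 0.061
theta 356.0 p [-0.229  0.973  0.   ] tcp along -262.1 perp -38.1 lip along -198.8 lip z 369.1
```

The viewer has reached its limit, so I'll check by colour masks from here.

```bash
python3 -c "
from h import *
f=load('top10'); t0=load('top0')
def br(f):
    h=cv2.cvtColor(f['img'],cv2.COLOR_RGB2HSV); m=cv2.inRange(h,(5,90,50),(18,255,255)); return m
m=br(f); n,l,s,c=cv2.connectedComponentsWithStats(m)
for i in range(1,n):
    if s[i,4]>5: print(s[i],c[i].round(1),onz(f,c[i],.03).round(3))
print('t0'); n,l,s,c=cv2.connectedComponentsWithStats(br(t0))
for i in range(1,n):
    if s[i,4]>5: print(s[i],c[i].round(1))
d=cv2.distanceTransform(m[155:230,150:225],2,5); pk=(d==cv2.dilate(d,np.ones((5,5))))&(d>2); print('peaks',[(150+x,155+y,round(float(d[y,x]),1)) for y,x in zip(*np.nonzero(pk))])
"
```

```text
[  519     0   121   169 12531] [600.   80.5] [ 0.86  -0.848  0.03 ]
[ 32 112  10   6  12] [ 35.8 114.1] [0.798 0.811 0.03 ]
[335 160   9   8  38] [338.7 163.2] [ 0.624 -0.06   0.03 ]
[324 164   5   3   6] [326.  165.3] [ 0.619 -0.026  0.03 ]
[336 170   5   4   6] [337.7 171.5] [ 0.601 -0.056  0.03 ]
[171 179  21  32 275] [181.  194.5] [0.55  0.367 0.03 ]
[193 185  13  15  94] [199.2 192.2] [0.555 0.317 0.03 ]
[190 200   7   9  53] [192.9 204.2] [0.523 0.334 0.03 ]
[ 570  363   46   37 1280] [592.8 381.9] [-0.   -0.74  0.03]
[   0  373   54   27 1216] [ 24.7 388.1] [0.023 0.822 0.03 ]
t0
[  519     0   121   169 12531] [600.   80.6]
[ 32 112  10   6  12] [ 35.8 114.1]
[319 148  27  20 160] [331.  160.9]
[321 168   6   5   6] [323.5 170.3]
[305 192   8  10  67] [308.7 196.3]
[314 196   9  10  66] [317.7 200.4]
[300 203   9   8  56] [304.2 206.4]
[310 206   8   9  51] [313.4 210.1]
[ 570  364   46   36 1270] [592.8 381.9]
[ 25 377  29  15 168] [ 42.6 382.9]
peaks [(np.int64(180), np.int64(183), 3.6), (np.int64(181), np.int64(183), 3.6), (np.int64(187), np.int64(189), 3.6), (np.int64(197), np.int64(189), 3.6), (np.int64(197), np.int64(190), 3.6), (np.int64(202), np.int64(196), 3.2), (np.int64(174), np.int64(197), 4.0), (np.int64(183), np.int64(197), 4.0), (np.int64(174), np.int64(198), 4.0), (np.int64(193), np.int64(204), 4.0), (np.int64(181), np.int64(206), 4.0)]
```

All eight nuts show as separate blobs within the crock (peaks near px (180,183), (187,189), (197,189), (202,196), (174,197), (183,197), (193,204), (181,206)), and none outside it. Returning to the scale.

Request:
send_rows --motion '[{"dp": [0, -0.006, 0], "rot": [0, 0, -0.01], "grip": 0.05}, {"dp": [0, -0.014, 0], "rot": [0, 0, -0.025], "grip": 0.05}, {"dp": [0, -0.02, 0], "rot": [0, 0, -0.04], "grip": 0.05}, {"dp": [0, -0.0235, 0], "rot": [0, 0, -0.044], "grip": 0.05}, {"dp": [0, -0.0235, 0], "rot": [0, 0, -0.044], "grip": 0.05}, {"dp": [0, -0.0235, 0], "rot": [0, 0, -0.044], "grip": 0.05}, {"dp": [0, -0.0235, 0], "rot": [0, 0, -0.044], "grip": 0.05}, {"dp": [0, -0.0235, 0], "rot": [0, 0, -0.044], "grip": 0.05}, {"dp": [0, -0.0235, -0.004], "rot": [0, 0, -0.044], "grip": 0.05}, {"dp": [0, -0.0235, -0.006], "rot": [0, 0, -0.044], "grip": 0.05}, {"dp": [0, -0.0235, -0.008], "rot": [0, 0, -0.044], "grip": 0.05}, {"dp": [0, -0.0235, -0.008], "rot": [0, 0, -0.044], "grip": 0.05}, {"dp": [0, -0.0235, -0.008], "rot": [0, 0, -0.044], "grip": 0.05}, {"dp": [0, -0.0235, -0.008], "rot": [0, 0, -0.044], "grip": 0.05}, {"dp": [0, -0.0235, -0.008], "rot": [0, 0, -0.044], "grip": 0.05}, {"dp": [0, -0.0235, -0.008], "rot": [0, 0, -0.044], "grip": 0.05}, {"dp": [0, -0.0235, -0.008], "rot": [0, 0, -0.044], "grip": 0.05}, {"dp": [0, -0.018, -0.008], "rot": [0, 0, -0.044], "grip": 0.05}, {"dp": [0, -0.01, -0.006], "rot": [0, 0, -0.03], "grip": 0.05}, {"dp": [0, -0.003, -0.003], "rot": [0, 0, -0.01], "grip": 0.05}]'

```text
clock: 33.62
tcp_pos: [0.5686, -0.3574, 0.2211]
orientation: [-1.937, 0.587, -0.405]
contact_force: [0.3, -0.1, -1.9]
grip_width: 0.0613
```

```bash
cat >> h.py <<'E'
def tgt():
    o,R=st(); x=np.array([.858,-.514,.007]); z=np.array([.455,.754,-.474]); x/=np.linalg.norm(x); z-=x*(x@z); z/=np.linalg.norm(z); Rt=np.c_[x,np.cross(z,x),z]
    print('rot need',Ro.from_matrix(Rt@R.T).as_rotvec().round(4),'dp need',(np.array([.5625,-.3265,.0881])-o['tcp_pos']).round(4))
E
python3 -c "
from h import *
tgt()"
```

```text
t 33.62 p [ 0.5686 -0.3574  0.2211] x az -34.5 x [ 0.824 -0.566  0.021] z [ 0.522  0.744 -0.417] q [ 0.611  0.809  0.448  1.587 -1.275  1.688  0.932] F [ 0.3 -0.1 -1.9] w 0.0613
rot need [-0.0456  0.0464  0.0611] dp need [-0.0061  0.0309 -0.133 ]
```

Request:
send_rows --motion '[{"dp": [-0.001, 0.006, -0.004], "rot": [-0.0115, 0.0115, 0.015], "grip": 0.05}, {"dp": [-0.0015, 0.008, -0.008], "rot": [-0.0115, 0.0115, 0.015], "grip": 0.05}, {"dp": [-0.0015, 0.008, -0.012], "rot": [-0.0115, 0.0115, 0.015], "grip": 0.05}, {"dp": [-0.0015, 0.007, -0.016], "rot": [-0.0115, 0.0115, 0.015], "grip": 0.05}, {"dp": [0, 0, -0.016], "rot": [0, 0, 0], "grip": 0.05}, {"dp": [0, 0, -0.016], "rot": [0, 0, 0], "grip": 0.05}, {"dp": [0, 0, -0.014], "rot": [0, 0, 0], "grip": 0.05}, {"dp": [0, 0, -0.008], "rot": [0, 0, 0], "grip": 0.05}, {"dp": [0, 0, -0.003], "rot": [0, 0, 0], "grip": 0.05}, {"dp": [0, 0, 0], "rot": [0, 0, 0], "grip": 0.05}]'

```text
clock: 34.88
tcp_pos: [0.5636, -0.3235, 0.1168]
orientation: [-2.011, 0.545, -0.332]
contact_force: [-0.6, 0.3, -1.4]
grip_width: 0.061
```

```bash
python3 -c "
from h import *
tgt()"
```

```text
t 34.88 p [ 0.5636 -0.3235  0.1168] x az -30.5 x [ 0.862 -0.508  0.006] z [ 0.449  0.756 -0.476] q [ 0.571  0.91   0.427  1.634 -1.246  1.591  1.062] F [-0.6  0.3 -1.4] w 0.061
rot need [ 0.0014 -0.0025 -0.0073] dp need [-0.0011 -0.003  -0.0287]
```

Request:
send_rows --motion '[{"dp": [-0.0005, -0.0015, -0.006], "rot": [0, -0.001, -0.003], "grip": 0.05}, {"dp": [-0.0005, -0.0015, -0.008], "rot": [0, -0.001, -0.003], "grip": 0.05}, {"dp": [0, 0, -0.006], "rot": [0, 0, 0], "grip": 0.05}, {"dp": [0, 0, -0.003], "rot": [0, 0, 0], "grip": 0.05}, {"dp": [0, 0, 0], "rot": [0, 0, 0], "grip": 0.05}]'

```text
clock: 35.5
tcp_pos: [0.5628, -0.3273, 0.0932]
orientation: [-2.01, 0.55, -0.34]
contact_force: [0.1, -0.4, -1.9]
grip_width: 0.0617
```

```bash
python3 -c "
from h import *
tgt(); f=grab('top','top11'); g=grab('side','side11')
h=cv2.cvtColor(f['img'],cv2.COLOR_RGB2HSV); m=cv2.inRange(h,(50,90,30),(80,255,255)); m[:,:395]=0; m[:140]=0; m[240:]=0
c=max(cv2.findContours(m,0,1)[0],key=cv2.contourArea); print('green px',cv2.approxPolyDP(c,3,True)[:,0].tolist())
m5=load('top5'); o=np.array([.561,-.3295]); p=np.array([.512,.859]); y=np.array([-p[1],p[0]])
for zb in(.0477,): print('expect rim px', [proj(f,np.r_[o+p*a+y*b,zb+.1])[0].round(1).tolist() for a,b in((.071,.031),(.071,-.031),(-.035,-.031),(-.035,.031))])
"
```

```text
t 35.5 p [ 0.5628 -0.3273  0.0932] x az -30.9 x [ 0.858 -0.513  0.009] z [ 0.456  0.753 -0.475] q [ 0.584  0.945  0.417  1.63  -1.258  1.575  1.092] F [ 0.1 -0.4 -1.9] w 0.0617
rot need [ 0.0026  0.0011 -0.0005] dp need [-0.0003  0.0008 -0.0051]
green px [[430, 152], [420, 171], [424, 185], [439, 194], [439, 188], [456, 193], [467, 172]]
expect rim px [[419.0, 172.3], [430.3, 151.1], [467.4, 171.6], [456.5, 193.0]]
```

The rim corners match the expected pixels within about 1 px, so there was no slip. Lowering the last 5 mm.

Request:
send_rows --motion '[{"dp": [0, 0, -0.002], "rot": [0, 0, 0], "grip": 0.05}, {"dp": [0, 0, -0.001], "rot": [0, 0, 0], "grip": 0.05}, {"dp": [0, 0, -0.001], "rot": [0, 0, 0], "grip": 0.05}, {"dp": [0, 0, 0], "rot": [0, 0, 0], "grip": 0.05}]'

```text
clock: 36.1
tcp_pos: [0.5631, -0.3274, 0.0897]
orientation: [-2.011, 0.549, -0.341]
contact_force: [0.4, 0.8, -1.1]
grip_width: 0.061
```

Request:
send_rows --motion '[{"dp": [0, 0, -0.001], "rot": [0, 0, 0], "grip": 0.05}, {"dp": [0, 0, 0], "rot": [0, 0, 0], "grip": 0.05}]'

```text
clock: 36.35
tcp_pos: [0.5631, -0.3274, 0.0887]
orientation: [-2.011, 0.549, -0.342]
contact_force: [0.1, 1.1, -1.3]
grip_width: 0.0612
```

Request:
send_rows --motion '[{"dp": [0, 0, -0.001], "rot": [0, 0, 0], "grip": 0.05}, {"dp": [0, 0, 0], "rot": [0, 0, 0], "grip": 0.05}]'

```text
clock: 36.6
tcp_pos: [0.5631, -0.3276, 0.0883]
orientation: [-2.01, 0.548, -0.342]
contact_force: [-0.7, -0.3, -1.2]
grip_width: 0.0616
```

Request:
send_rows --motion '[{"dp": [0, 0, -0.001], "rot": [0, 0, 0], "grip": 0.05}, {"dp": [0, 0, 0], "rot": [0, 0, 0], "grip": 0.05}]'

```text
clock: 36.85
tcp_pos: [0.5631, -0.3276, 0.0882]
orientation: [-2.009, 0.547, -0.343]
contact_force: [-0.1, 0.3, -1.0]
grip_width: 0.0617
```

Contact: z stopped at 0.0882 against 0.0881 at the earlier grasp. Releasing, then backing off along the tool axis.

Request:
send_rows --motion '[{"dp": [0, 0, 0], "rot": [0, 0, 0], "grip": 0.066}, {"dp": [0, 0, 0], "rot": [0, 0, 0], "grip": 0.0854}, {"dp": [0, 0, 0], "rot": [0, 0, 0], "grip": 0.0854}, {"dp": [0, 0, 0], "rot": [0, 0, 0], "grip": 0.0854}, {"dp": [-0.0025, -0.004, 0.0025], "rot": [0, 0, 0], "grip": 0.0854}, {"dp": [-0.005, -0.008, 0.005], "rot": [0, 0, 0], "grip": 0.0854}, {"dp": [-0.006, -0.01, 0.0063], "rot": [0, 0, 0], "grip": 0.0854}, {"dp": [-0.006, -0.01, 0.0063], "rot": [0, 0, 0], "grip": 0.0854}, {"dp": [-0.006, -0.01, 0.0063], "rot": [0, 0, 0], "grip": 0.0854}, {"dp": [-0.006, -0.01, 0.0063], "rot": [0, 0, 0], "grip": 0.0854}, {"dp": [-0.006, -0.01, 0.0063], "rot": [0, 0, 0], "grip": 0.0854}, {"dp": [-0.006, -0.01, 0.0063], "rot": [0, 0, 0], "grip": 0.0854}, {"dp": [-0.006, -0.01, 0.0063], "rot": [0, 0, 0], "grip": 0.0854}, {"dp": [-0.006, -0.01, 0.0063], "rot": [0, 0, 0], "grip": 0.0854}, {"dp": [-0.005, -0.008, 0.01], "rot": [0, 0, 0], "grip": 0.0854}, {"dp": [0, 0, 0.01], "rot": [0, 0, 0], "grip": 0.0854}, {"dp": [0, 0, 0], "rot": [0, 0, 0], "grip": 0.0854}, {"dp": [0, 0, 0], "rot": [0, 0, 0], "grip": 0.0854}]'

```text
clock: 39.1
tcp_pos: [0.4981, -0.4355, 0.1721]
orientation: [-2.01, 0.548, -0.345]
contact_force: [0.1, 1.1, 0.1]
grip_width: 0.0856
```

```bash
python3 - <<'E'
from h import *
st(); f=grab('top','topF'); g=grab('side','sideF'); T=load('top0'); S=load('side0')
h=cv2.cvtColor(f['img'],cv2.COLOR_RGB2HSV); m=cv2.inRange(h,(50,90,30),(80,255,255)); m[:,:395]=0; m[:140]=0; m[240:]=0
c=max(cv2.findContours(m,0,1)[0],key=cv2.contourArea); print('green px',cv2.approxPolyDP(c,3,True)[:,0].tolist())
o=np.array([.561,-.3295]); p=np.array([.512,.859]); y=np.array([-p[1],p[0]])
print('expect rim',[proj(f,np.r_[o+p*a+y*b,.143])[0].round(1).tolist() for a,b in((.071,.031),(.071,-.031),(-.035,-.031),(-.035,.031))])
def cen(f,lo,hi,r):
    q=cv2.inRange(cv2.cvtColor(f['img'],cv2.COLOR_RGB2HSV),lo,hi); x0,y0,x1,y1=r; M=cv2.moments(q[y0:y1,x0:x1],True); return (round(x0+M['m10']/M['m00'],1),round(y0+M['m01']/M['m00'],1),M['m00'])
for n,v in(('top',(T,f)),('side',(S,g))):
    R={'top':dict(honey=((22,150,120),(35,255,255),(300,120,360,180)),jam=((0,0,0),(180,255,70),(270,210,320,255)),tin=((100,120,30),(125,255,255),(380,90,445,160)),crock=((95,60,30),(115,255,255),(150,150,225,230)),bottle=((40,60,20),(85,255,255),(155,115,205,165)),pink=((160,50,50),(179,255,255),(195,235,260,290))),
       'side':dict(tin=((100,120,30),(125,255,255),(390,205,460,290)),honey=((22,150,120),(35,255,255),(335,160,380,185)),crock=((95,60,30),(120,255,255),(250,105,312,170)))}[n]
    for k,a in R.items(): print(n,k,cen(v[0],*a),cen(v[1],*a))
m=cv2.inRange(h,(5,90,50),(18,255,255)); n,l,s,c=cv2.connectedComponentsWithStats(m)
print('brown',[(c[i].round().tolist(),int(s[i,4])) for i in range(1,n) if s[i,4]>15])
E
```

```text
t 39.1 p [ 0.4981 -0.4355  0.1721] x az -30.9 x [ 0.858 -0.514  0.013] z [ 0.458  0.752 -0.475] q [ 0.728  0.918  0.483  1.465 -1.155  1.768  1.02 ] F [0.1 1.1 0.1] w 0.0856
green px [[430, 153], [420, 175], [426, 187], [446, 198], [457, 191], [466, 172]]
expect rim [[418.6, 172.7], [429.9, 151.5], [466.8, 172.0], [456.0, 193.3]]
top honey (332.5, 149.7, 438.0) (332.5, 149.7, 439.0)
top jam (296.1, 230.3, 574.0) (294.4, 232.6, 483.0)
top tin (412.3, 127.6, 1330.0) (412.3, 127.6, 1331.0)
top crock (186.8, 191.2, 2151.0) (186.9, 190.0, 1637.0)
top bottle (180.4, 140.7, 418.0) (180.4, 140.8, 420.0)
top pink (227.6, 264.2, 1228.0) (227.6, 264.2, 1226.0)
side tin (423.4, 247.9, 2794.0) (423.5, 247.9, 2775.0)
side honey (356.6, 172.1, 262.0) (356.6, 172.1, 255.0)
side crock (281.5, 137.2, 1617.0) (290.9, 132.9, 727.0)
brown [([600.0, 81.0], 12530), ([331.0, 161.0], 159), ([181.0, 195.0], 275), ([199.0, 192.0], 93), ([193.0, 204.0], 52), ([593.0, 382.0], 1279), ([25.0, 388.0], 1216)]
```

```bash
python3 -c "
from h import *
print(hand_in())"
```

```text
the job is handed in; nothing more can be done
None
```

The job is handed in at about 39 s of the 72 s allowed. The green scoop was weighed full, emptied into the crock, and is back on the scale with the gripper clear. `hand_in` gives no verdict.

**What I did:** I gripped the scoop from above and stood it on the pan. I let go for several seconds, until I took it again. I then took it from behind with the tool tilted about 60°, tipped it to about 120° over the crock, and stood the empty scoop back on the pan.

**Last checks:**
- **Nuts:** brown blobs with eight separate peaks show inside the crock, and none outside it. The full count comes from the mask; I viewed only three nuts directly before the picture limit of 12 was used up.
- **Scoop:** its rim corners in the last top picture are within about 2 px of where an upright scoop in the middle of the pan should show.
- **Other objects:** the honey jar, tin, bottle and pink scoop are within 0.1 px of their starting pixels in the top view.

**Checks that disagreed or were incomplete:**
- **Jam jar:** its centre shifted about 2.5 px between the first and last pictures with the same mask, because the first mask also caught dark parts of the scoop. Against the earlier fit of its cap alone, it agrees within 0.2 px.
- **Crock:** its centre shifted about 1 px in the top view, because the nuts cover part of the blue. The arm hid it from the side camera at the end, so I could not confirm it there.
- **Touch-down:** the wrist force readings were too noisy to show contact, so I judged both placings by the height at which the tool stopped.

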